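# Clamp a glued-up board in the pressing jig with its draw latch

## Task

Clamp the glued-up board endwise in the wooden pressing jig: push the sliding carriage up by feel until its shoe presses the board lightly but surely against the sprung stop, then hook the loop of the draw latch over the keeper on the carriage so that its cross bar sits under the lip, and press the lever down over centre until it bears firmly on its stop. Do not force the carriage, the board or the lever (no more than a firm finger's push, about 20 N), and leave the glue bottle, the brush and the wedge where they are.

Things in the scene. Friction and masses are not known exactly. Their poses are not given: they have to be found in the camera images.
- jig: Pressing jig fixed on the bed; plywood base 190 x 440 x 18 mm. Origin: centre of its underside. x across it, away from the robot; y along it, from the carriage to the sprung stop (drawing direction); z up. Board row at x = +50 mm: shoe, board between low fences, stop at the +y end. Latch row at x = -45 mm: keeper on the carriage, loop, lever.
- carriage_slide (a joint): Carriage travel along jig +y, m: 0 = back end; 0.036 to 0.038 = latch closed. Shoe, board and stop all touch somewhere between 0.029 and 0.035, as the stop's screws happen to be set: feel for it. Slides stiffly (3 N) and stays where left; once all touch, the stop's spring adds 5 N plus 12 N per mm.
- carriage: Steel plate (top 24 mm above the bed) with a wooden shoe block in the board row (50 wide, 44 long, top 56 mm above the bed) and, in the latch row, a 24 mm wide wooden pedestal with the steel keeper. Origin: shoe's front face, mid width, 18 mm above the bed; axes as the jig's. Push it until it presses the board with 4 N or more, never with more than 25 N.
- push_face (a point): Centre of the free rear (-y) face of the shoe block, 40 mm above the bed; the face is 50 mm wide and its top edge 16 mm higher. Push here along jig +y. Axes as the jig's.
- keeper (a point): Centre of the loop's cross bar when hooked, 57 mm above the bed; axes as the jig's. Keeper: inverted L, 20 mm wide in x. Its wall stands on the +y side (face 4 mm from this point); its lip lies 9 to 14 mm above this point and reaches 4 mm past it towards -y. The mouth opens to -y. The plate on which the bar can rest is 4 mm below, 24 mm wide.
- loop_bar (a point): Centre of the cross bar of the U-shaped steel loop (rod 8 mm). Legs: 48 mm over their outsides, 32 mm between; they run 102 mm from the bar to the pin on the lever. y of this frame: along the legs from bar to pin; x across. The loop swings stiffly in the jig's y-z plane, stays at any angle and starts raised over the carriage. Take it from above across both legs near the bar.
- loop_pivot (a joint): Angle of the loop on the lever, rad. Seen from the pin, the bar end stands (loop_pivot - lever_hinge) rad above level. Friction 0.06 N m.
- lever_hinge (a joint): Lever angle, rad: about 0 = flat (its stop bolt is set between -0.09 and +0.08), pi/2 = upright, 1.85 = end, leaning to the carriage. Friction (0.15 N m) holds it anywhere; pulling the loop drags it along. With the loop hooked it runs slack to about 1.0, then loads up: 4 to 11 N at the grip's end; dead centre near 0.16, then press it home on its bolt (8 N or more). Never press with over 25 N.
- lever: Steel bar 16 x 10 mm; black grip 22 wide, 14 thick, 44 to 110 mm from the hinge. Origin: on the hinge axis (parallel to jig x), 62 mm above the bed. y: along the lever to the grip (jig +y when flat, up when upright). z: normal of its upper side (up when flat, jig -y when upright): press on that side near the end. The loop's pin crosses it at y = 25, z = -4 mm.
- latch_base: The latch's base on the jig: wooden riser 50 x 100 x 28 mm, steel plate, two cheeks with the lever's hinge, and under the grip, 60 mm from the hinge, the rubber-capped stop bolt on which the flat lever comes to rest (its top 50 to 60 mm above the bed, as it happens to be set; springy, 20 N per mm). Origin: under the hinge, 18 mm above the bed; axes as the jig's.
- lever_end (a point): Point on the upper side of the lever's grip, mid width, 100 mm from the hinge (10 mm from the end); axes as the lever's.
- board: The work: one board 272 x 48 x 26 mm of two finger-jointed wooden blocks, loose between the fences on the jig's base, its ends free by some mm at the start. Origin: underside, 80 mm from the end at the shoe, 192 mm from the end at the stop; y towards the stop.
- glue_bottle: White glue bottle with a red nozzle, 205 mm tall, 62 mm wide, standing; bystander.
- glue_brush: Flat glue brush with a wooden handle, 199 mm long, lying; bystander.
- wedge_0: Hardwood wedge, 100 x 30 x 20 mm, lying; bystander.
- shoe (a point): Centre of the shoe's front face at half the board's height; axes as the jig's.
- board_rear (a point): Centre of the board's end that faces the shoe, at half its height; axes as the board's.

How it is judged:
On the way, in this order (a step that is already met when the one before it is completed fails the run):
1. the carriage is pushed up until its shoe presses the board against the stop with at least 4 N, the lever still up (contact force between board and carriage above 4 N and value of joint carriage_slide above 0.027 m and value of joint lever_hinge above 0.8 rad), for 0.1 s.
2. the loop's cross bar is behind the keeper's wall and under its lip (within 4 mm along, 4 mm below to 7 mm above the seat) while the lever is still up (y of loop_bar in the frame of keeper between -0.004 and 0.004 m and z of loop_bar in the frame of keeper between -0.004 and 0.007 m and value of joint lever_hinge above 0.6 rad), for 0.2 s.
3. the hooked lever is pressed home: it bears on its stop bolt with at least 12 N (contact force between lever and latch_base above 12 N and value of joint lever_hinge below 0.11 rad and y of loop_bar in the frame of keeper between -0.004 and 0.004 m and z of loop_bar in the frame of keeper between -0.004 and 0.007 m), for 0.1 s.
At the end, for the whole second after the job is handed in: Lever past dead centre and flat (under 0.11 rad), bar hooked on the keeper (within 4 mm along the jig, 4 mm below to 7 mm above its seat), the shoe within 6 mm of the board's end and pressing it with over 15 N, the board lying flat in its trough (value of joint lever_hinge below 0.11 rad and y of loop_bar in the frame of keeper between -0.004 and 0.004 m and z of loop_bar in the frame of keeper between -0.004 and 0.007 m and height (world z) of board below 0.022 m and horizontal distance between shoe and board_rear below 0.006 m and contact force between board and carriage above 15 N); the robot touches nothing.
It fails at once if the carriage is pushed with more than 25 N (contact force between any of the fingers, the arm and carriage above 25 N).
It fails at once if the lever is pressed with more than 25 N (contact force between any of the fingers, the arm and lever above 25 N).
It fails at once if the robot touches the board with more than 10 N (contact force between the fingers and board above 10 N).
It fails at once if a bystander (glue bottle, brush, wedge) is moved by more than 20 mm (distance of any of glue_bottle, glue_brush, wedge_0 from where it was at the start of the episode above 0.02 m).
It also fails if it takes over 72 s, if anything falls off the work surface, if the arm or the gripper's body presses on something with over 40 N, if the wrist force passes 120 N, or if a joint passes its speed limit or range.

## Robot

A 6-joint arm with a two-finger parallel gripper is mounted at the origin on a cart in front of the work surface, level with it; the furniture and walls round the work are solid. World frame = base frame: x ahead of the robot, y to its left, z up, the work surface at z = 0. Lengths are in m, angles in rad, forces in N, time in s.
With the tool pointing down it reaches from about 0.325 to 0.775 m from the base axis. Payload 9.3 kg.
Tool frame: the origin (TCP) lies at the very end of the fingers, on their centre line; the grasp point (between the pads) lies 19 mm behind it; z points along the fingers, y is the direction in which the jaws open and shut (so a half turn about z gives the same grasp; the last joint's range is limited). The gripper opens to 85 mm and grips with 20 to 120 N. Pads are 22 mm wide; open, the fingers measure 114 mm over their backs; the gripper's body (76 mm by 85 mm) begins 54 mm behind the grasp point. The pads swing forward as they close: fully open they stand 13 mm farther back than shut.
Start: joints at [-0.153, 0.259, 0.021, 1.334, 0, 1.418], TCP at [0.55, -0, 0.197] pointing down, gripper open.
Joint ranges: [-3.04, 3.04], [-0.91, 1.82], [-1.04, 1.36], [-1.92, 1.95], [-1.52, 1.45], [-3.14, 3.14]. Speed limits (rad/s): [2.22, 2.22, 2.79, 3.14, 3.14, 3.14].

## Interface

Orientations are given as a 3x3 rotation matrix whose columns are the frame's x, y, z axes.
In Python, from rig import ctrl gives the robot as it stands.
- The arm moves only by the tool send_rows, never from a script. Its argument "targets" is text: rows parted by semicolons, each of 7 numbers parted by spaces: the turn, a rotation vector about the tool's x, y, z in rad, then the shift along the tool's x, y, z in mm, then the gripper's target within -1 to 1 (shut at 1, half-way at 0, fully open at -1). In form: rx ry rz x y z grip; .... A call has 1 to 20 rows; each row is the pose to reach, as a shift and turn from the pose commanded when the call began, along the tool's axes at that moment; what a row does not reach only later rows make up. A row lasts 1/12 s, in which the tool goes at most 41.7 mm and 7.16 degrees, less where a joint would pass 70% of its speed; a pose out of reach is approached as far as the arm can. A call with a gripper value outside its range is refused whole. The fingers move at their own pace and stop on an object; "force" is the grip in N (left out, the last holds). Time passes only in rows, so rows that repeat a pose let the fingers close. It gives the time, the measured TCP pose, the force and the opening at its end, in the units of the state.
- ctrl.sense(): the state, without advancing time (a new reading comes with each control period).
- ctrl.get_image(name): name is "scene" or "side" or "wrist"; returns the picture (400x640x3 uint8, red, green, blue); there is no depth.
- ctrl.camera_model(name): a dict with "mtx" (3x3 intrinsics, pixels), "view" (4x4, takes a point from world to camera coordinates). Camera axes: x right, y up, looking along -z (the intrinsics and any distortion apply to the point x, -y, -z); pixel columns grow to the right and rows downward; lengths in m; the calibration is good to about 2 mm. A picture is of the moment at which its call begins: read the wrist's pose just before it. camera_model takes no time and is no camera call; for the wrist camera it gives the pose at the moment of the call.
- ctrl.sign_off(): hands the job in, once; it reports no verdict.
The state is a dict: "clock": time; "joint_positions": joint angles; "joint_vel": joint speeds; "tau": joint torques, N m; "ee_pos": TCP position; "tcp_rot": TCP orientation; "wrist_force": force on the tool from outside, world axes, zero at the start; "ft_torque": the same for the moment, N m; "width": opening from 0.0 (shut) to 1.0 (fully open).
Only numpy, scipy, OpenCV 4.12 (cv2) and the standard library are available. Lean on these libraries where they do the work, as an engineer would, in place of code of your own. Each camera call takes 0.05 s, during which the arm holds its last target.

## Working session

There is one attempt and no reset: what is moved stays moved. The work goes in short steps, Python scripts to look and compute and a tool call to move; the robot and the scene stay as the last step left them, time stands still between calls to the robot, and variables do not carry over. Pictures are saved under pics/ and viewed, and the job is handed in when it is done.

Besides the shell and the picture viewer there is one more tool, called after "Emit:" by a JSON object that holds its "method" and its "body", one argument or row to a line. send_rows: Moves the arm, as the interface text tells. Its arguments: {"type":"object","properties":{"targets":{"type":"string"},"force":{"type":"number"}},"required":["targets"]}

```bash
mkdir -p pics; cat > h.py <<'E'
import numpy as np, cv2
from rig import ctrl
def snap(n,f):
    im=ctrl.get_image(n); cv2.imwrite('pics/'+f,im[:,:,::-1]); return im
def st():
    s=ctrl.sense(); print(s['clock'],'pos',np.round(s['ee_pos'],4),'F',np.round(s['wrist_force'],1),'w',round(float(s['width']),3)); print(np.round(s['tcp_rot'],3).tolist(), np.round(s['joint_positions'],3)); return s
def proj(n,P):
    m=ctrl.camera_model(n);P=np.atleast_2d(P);V=np.array(m['view']);K=np.array(m['mtx'])
    c=P@V[:3,:3].T+V[:3,3]; c=c*[1,-1,-1]; u=c@K.T; return u[:,:2]/u[:,2:]
def ray(n,px):
    m=ctrl.camera_model(n);V=np.array(m['view']);K=np.array(m['mtx'])
    d=np.linalg.inv(K)@[px[0],px[1],1]; d=d*[1,-1,-1]; R=V[:3,:3]; o=-R.T@V[:3,3]; return o,R.T@d
def onz(n,px,z):
    o,d=ray(n,px); return o+d*(z-o[2])/d[2]
E
python3 - <<'E'
from h import *
for n in ('scene','side','wrist'):
    m=ctrl.camera_model(n); print(n,{k:np.round(v,3).tolist() if not isinstance(v,str) else v for k,v in m.items()})
    snap(n,n+'0.png')
st()
E
```

```text
scene {'mtx': [[476.32, 0.0, 319.483], [0.0, 476.32, 197.787], [0.0, 0.0, 1.0]], 'view': [[-0.759, -0.651, -0.0, 0.38], [0.311, -0.363, 0.878, -0.221], [-0.572, 0.667, 0.478, -1.211], [0.0, 0.0, 0.0, 1.0]]}
side {'mtx': [[367.929, 0.0, 318.926], [0.0, 367.929, 196.816], [0.0, 0.0, 1.0]], 'view': [[0.875, -0.484, -0.011, -0.426], [0.308, 0.54, 0.783, -0.226], [-0.373, -0.689, 0.621, -0.978], [0.0, 0.0, 0.0, 1.0]]}
wrist {'mtx': [[324.03, 0.0, 320.427], [0.0, 324.03, 197.474], [0.0, 0.0, 1.0]], 'view': [[1.0, 0.001, -0.001, -0.551], [-0.001, 0.954, -0.298, 0.039], [0.001, 0.298, 0.954, -0.379], [0.0, 0.0, 0.0, 1.0]]}
0.15 pos [0.5498 0.     0.1969] F [ 0.6  0.4 -0.4] w 1.002
[[0.0, 1.0, -0.001], [1.0, -0.0, 0.0], [0.0, -0.001, -1.0]] [-0.153  0.259  0.021  1.334  0.     1.418]
```

View pics/scene0.png

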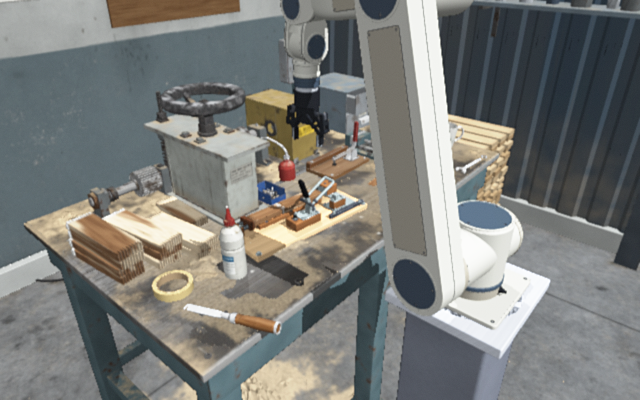

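View pics/side0.png

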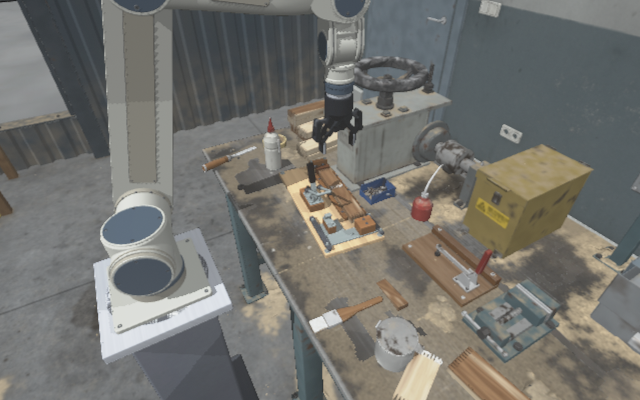

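View pics/wrist0.png

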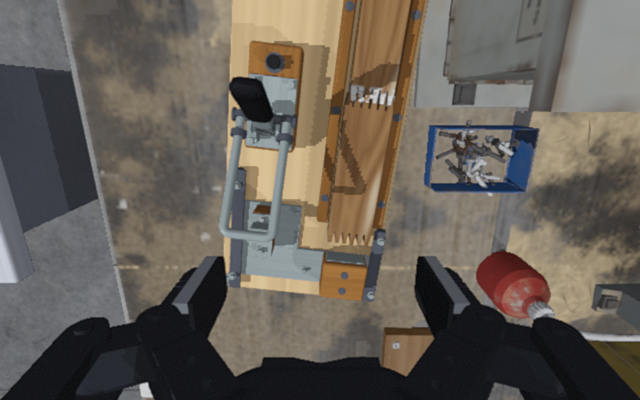

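```bash
python3 - <<'E'
import cv2
im=cv2.imread('pics/wrist0.png')
a=im[150:310,200:400]; cv2.imwrite('pics/w0a.png',cv2.resize(a,None,fx=4,fy=3.75*1,interpolation=cv2.INTER_CUBIC)[:600])
a=im[0:160,200:420]; cv2.imwrite('pics/w0b.png',cv2.resize(a,(770,560),interpolation=cv2.INTER_CUBIC))
E
```

```text
(no output)
```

View pics/w0a.png

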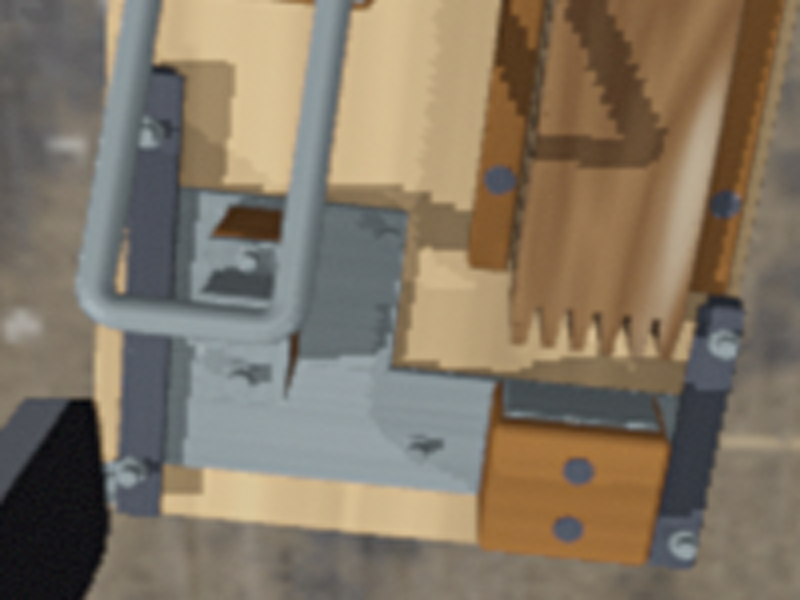

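View pics/w0b.png

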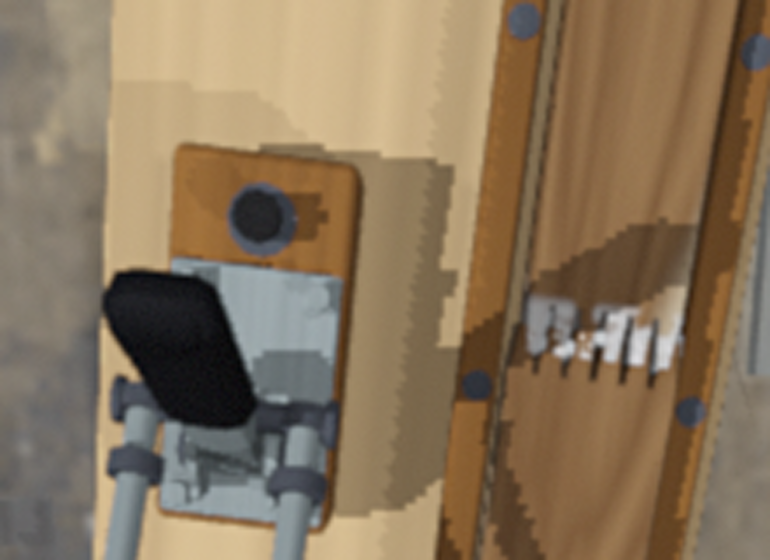

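```bash
cat > c.py <<'E'
from h import *
def A(x,y): return (x/4+200,y/3.75+150)
def B(x,y): return (x/3.5+200,y/3.5)
def p(l,px,z): print(l,np.round(px,1),np.round(onz('wrist',px,z)*1000,1))
E
python3 - <<'E'
from c import *
print(ray('wrist',(320,200))[0])
for q in [(500,422),(662,436),(648,562),(480,548)]: p('shoe',A(*q),.056)
for q in [(480,490),(168,463),(405,208),(183,188)]: p('plate',A(*q),.024)
for q in [(172,143),(358,165),(328,530)]: p('riser',B(*q),.046)
p('bolt',B(262,215),.055)
p('bar mid z.12',A(190,318),.12)
p('jig rearR',A(650,562),.018)
p('board rear c',A(605,335),.044)
p('base left',A(110,0),.018);p('base left',A(98,400),.018)
p('rail1',A(165,70),.024);p('rail1',A(140,515),.024)
m=cv2.imread('pics/side0.png'); cv2.imwrite('pics/s0a.png',cv2.resize(m[145:265,275:395],(600,600),interpolation=cv2.INTER_CUBIC))
m=cv2.imread('pics/scene0.png'); cv2.imwrite('pics/c0a.png',cv2.resize(m[140:280,220:380],(800,700),interpolation=cv2.INTER_CUBIC)[:600])
E
```

```text
[0.55083203 0.07644004 0.37265232]
shoe [325.  262.5] [555.8 -97.   56. ]
shoe [365.5 266.3] [ 600.2 -101.5   56. ]
shoe [362.  299.9] [ 598.1 -144.3   56. ]
shoe [320.  296.1] [ 550.3 -139.5   56. ]
plate [320.  280.7] [ 550.3 -139.4   24. ]
plate [242.  273.5] [ 455.4 -129.5   24. ]
plate [301.2 205.5] [528.9 -42.1  24. ]
plate [245.8 200.1] [466.3 -35.8  24. ]
riser [249.1  40.9] [485.1 124.8  46. ]
riser [302.3  47.1] [533.8 119.6  46. ]
riser [293.7 151.4] [523.6  23.1  46. ]
bolt [274.9  61.4] [509.2 106.5  55. ]
bar mid z.12 [247.5 234.8] [488.9 -35.8 120. ]
jig rearR [362.5 299.9] [ 604.4 -170.8   18. ]
board rear c [351.2 239.3] [584.9 -74.8  44. ]
base left [227.5 150. ] [448.7  20.   18. ]
base left [224.5 256.7] [ 434.1 -110.    18. ]
rail1 [241.2 168.7] [463.8   0.5  24. ]
rail1 [235.  287.3] [ 445.3 -148.9   24. ]
```

View pics/s0a.png

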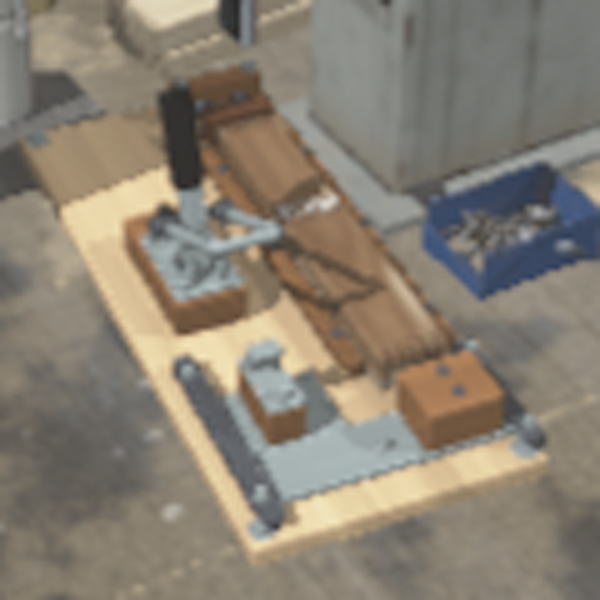

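View pics/c0a.png

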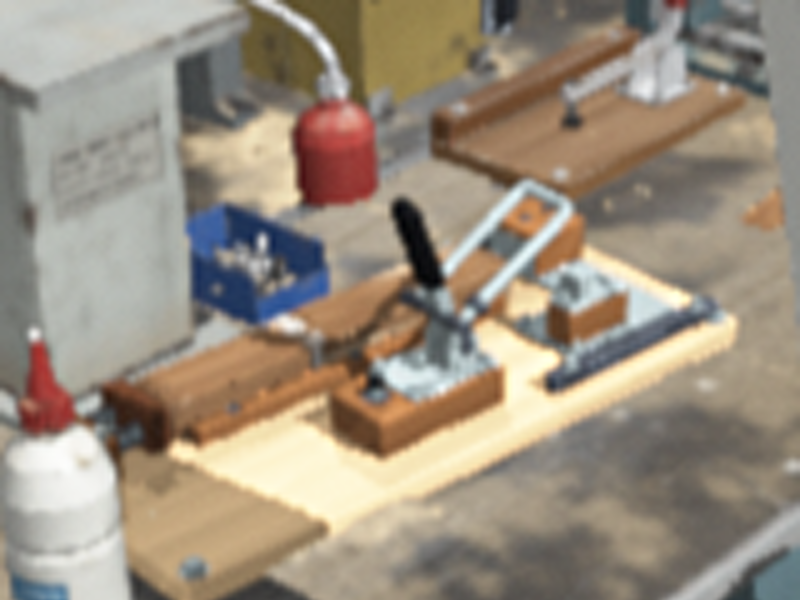

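```bash
python3 - <<'E'
from c import *
p('wedge',(384,328),.02);p('wedge',(434,330),.02)
for n,q in (('side',(393,293)),('side',(380,281)),('side',(340,315)),('side',(400,305)),('scene',(232,275))): print(n,q,onz(n,q,.01))
# bar triangulation
def tri(a,pa,b,pb):
    o1,d1=ray(a,pa);o2,d2=ray(b,pb)
    M=np.stack([d1,-d2],1);t=np.linalg.lstsq(M,o2-o1,rcond=None)[0]
    x,y=o1+d1*t[0],o2+d2*t[1];return (x+y)/2,np.linalg.norm(x-y)
print('bar left corner',tri('wrist',(200+92/4,150+308/3.75),'scene',(220+570/5,140+205/5)))
print('bar right corner',tri('wrist',(200+285/4,150+322/3.75),'scene',(220+530/5,140+185/5)))
print('lever tip',tri('wrist',(200+160/3.5,285/3.5),'scene',(220+402/5,140+203/5)))
print('lever tip',tri('wrist',(200+160/3.5,285/3.5),'side',(275+178/5,145+88/5)))
h=np.array([.5028,.0468,0]);ex=np.array([.9944,-.106,0]);ey=np.array([.106,.9944,0])
print('bottle..'); 
for y in (-.114,): 
  P=h+ey*y; P[2]=.057; print('keeper0',P,proj('wrist',P),proj('side',P),proj('scene',P))
E
```

```text
wedge [384 328] [ 633.8 -212.    20. ]
wedge [434 330] [ 699.3 -215.1   20. ]
side (393, 293) [ 0.51317191 -0.33894907  0.01      ]
side (380, 281) [ 0.50722965 -0.29209683  0.01      ]
side (340, 315) [ 0.36313429 -0.32764005  0.01      ]
side (400, 305) [ 0.50597036 -0.37576174  0.01      ]
scene (232, 275) [0.47833284 0.37360977 0.01      ]
bar left corner (array([ 0.47067963, -0.03033622,  0.12973542]), np.float64(0.0026684107840323898))
bar right corner (array([ 0.50857777, -0.03565345,  0.12840998]), np.float64(0.005960147214628241))
lever tip (array([0.50388583, 0.08352964, 0.16385032]), np.float64(0.0039651192063988394))
lever tip (array([0.50585035, 0.08467448, 0.16477801]), np.float64(0.0008429115035755124))
bottle..
keeper0 [ 0.490716  -0.0665616  0.057    ] [[263.87716966 237.27281309]] [[330.94166156 219.37067488]] [[335.61341535 196.06178497]]
```

Emit:
{"method": "send_rows", "body": {
  "targets": "0 0 -1.5 -172 21 0 1;0 0 -1.5 -172 21 0 1;0 0 -1.5 -172 21 0 1;0 0 -1.5 -172 21 0 1;0 0 -1.5 -172 21 0 1;0 0 -1.5 -172 21 0 1;0 0 -1.5 -172 21 0 1;0 0 -1.5 -172 21 0 1;0 0 -1.5 -172 21 0 1;0 0 -1.5 -172 21 0 1;0 0 -1.5 -172 21 0 1;0 0 -1.5 -172 21 0 1",
  "force": 20
}}

```text
clock: 1.15
ee_pos: [0.5709, -0.172, 0.197]
tcp_rot: [[-0.996, 0.09, -0.001], [0.09, 0.996, 0.0], [0.001, 0.0, -1.0]]
wrist_force: [-0.3, -0.1, 0.1]
width: -0.003
```

```bash
python3 -c "
from h import *
st()"
```

```text
1.15 pos [ 0.5709 -0.172   0.197 ] F [-0.3 -0.1  0.1] w -0.003
[[-0.996, 0.09, -0.001], [0.09, 0.996, 0.0], [0.001, 0.0, -1.0]] [-0.433  0.339  0.136  1.369  0.    -0.343]
```

Emit:
{"method": "send_rows", "body": {
  "targets": "0 0 -1.54 0 0 0 1;0 0 -1.54 0 0 0 1;0 0 -1.54 0 0 10 1;0 0 -1.54 0 0 20 1;0 0 -1.54 0 0 30 1;0 0 -1.54 0 0 45 1;0 0 -1.54 0 0 60 1;0 0 -1.54 0 0 75 1;0 0 -1.54 0 0 90 1;0 0 -1.54 0 0 105 1;0 0 -1.54 0 0 117 1;0 0 -1.54 0 0 117 1;0 0 -1.54 0 0 117 1;0 0 -1.54 0 0 117 1"
}}

```text
clock: 2.32
ee_pos: [0.5707, -0.1719, 0.0798]
tcp_rot: [[-0.125, -0.992, -0.001], [-0.992, 0.125, 0.0], [-0.0, 0.001, -1.0]]
wrist_force: [-0.1, -0.3, 0.6]
width: -0.001
```

```bash
python3 -c "
from h import *
st(); snap('wrist','w1.png'); im=snap('side','s1.png'); cv2.imwrite('pics/s1a.png',cv2.resize(im[145:265,275:395,::-1],(600,600),interpolation=cv2.INTER_CUBIC))"
```

```text
2.3167 pos [ 0.5707 -0.1719  0.0798] F [-0.1 -0.3  0.6] w -0.001
[[-0.125, -0.992, -0.001], [-0.992, 0.125, 0.0], [-0.0, 0.001, -1.0]] [-0.433  0.392 -0.087  1.093 -0.    -1.879]
```

View pics/w1.png

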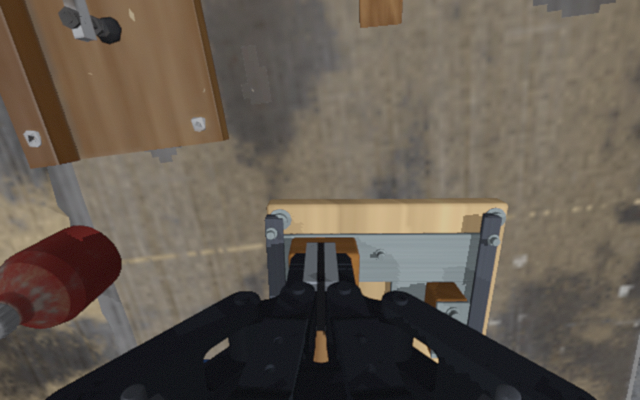

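View pics/s1a.png

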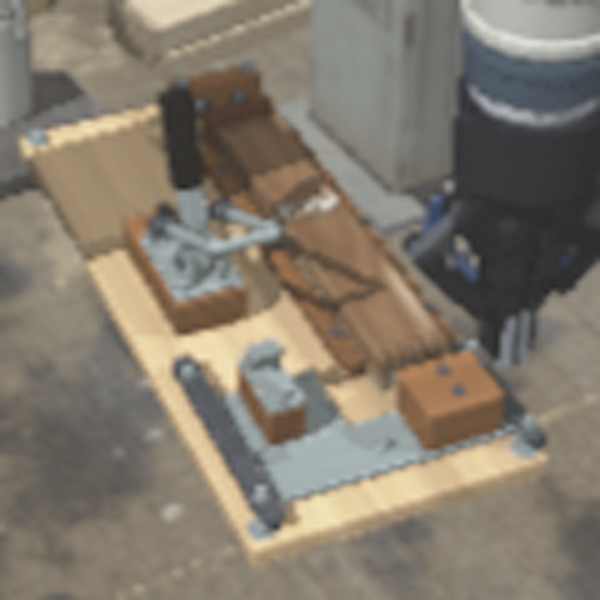

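```bash
python3 - <<'E'
from h import *
im=cv2.imread('pics/w1.png'); cv2.imwrite('pics/w1a.png',cv2.resize(im[190:340,260:510],(800,480),interpolation=cv2.INTER_CUBIC))
for px,z in (((271,202),.018),((507,202),.018),((285,234),.024),((476,235),.024),((290,240),.056),((356,240),.056),((486,335),.018)): print(px,np.round(onz('wrist',px,z)*1000,1))
E
```

```text
(271, 202) [ 609.9 -174.9   18. ]
(507, 202) [ 429.  -151.6   18. ]
(285, 234) [ 602.5 -149.5   24. ]
(476, 235) [ 455.1 -129.7   24. ]
(290, 240) [ 594.2 -158.3   56. ]
(356, 240) [ 550.1 -152.6   56. ]
(486, 335) [442.1 -28.   18. ]
```

View pics/w1a.png

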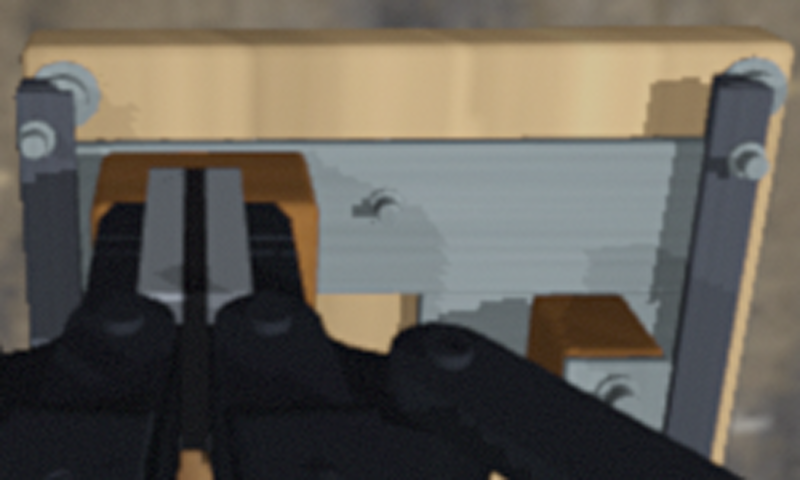

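Emit:
{"method": "send_rows", "body": {
  "targets": "0 0 0 0 0 16 1;0 0 0 0 0 32 1;0 0 0 0 0 44 1;0 0 0 -4 0 46 1;0 0 0 -8 0 46 1;0 0 0 -11 0 46 1;0 0 0 -13 0 46 1;0 0 0 -15 0 46 1;0 0 0 -17 0 46 1;0 0 0 -19 0 46 1;0 0 0 -21 0 46 1"
}}

```text
clock: 3.33
ee_pos: [0.5738, -0.151, 0.0347]
tcp_rot: [[-0.127, -0.992, 0.0], [-0.992, 0.127, -0.0], [0.0, -0.0, -1.0]]
wrist_force: [-0.8, 0.4, -0.3]
width: -0.001
```

```bash
python3 -c "
from h import *
st()"
```

```text
3.3333 pos [ 0.5738 -0.151   0.0347] F [-0.8  0.4 -0.3] w -0.001
[[-0.127, -0.992, 0.0], [-0.992, 0.127, -0.0], [0.0, -0.0, -1.0]] [-0.399  0.421 -0.165  0.984 -0.    -1.842]
```

Emit:
{"method": "send_rows", "body": {
  "targets": "0 0 0 -2 0 0 1;0 0 0 -4 0 0 1;0 0 0 -6 0 0 1;0 0 0 -8 0 0 1;0 0 0 -10 0 0 1;0 0 0 -12 0 0 1"
}}

```text
clock: 3.83
ee_pos: [0.5752, -0.1391, 0.0344]
tcp_rot: [[-0.127, -0.992, -0.0], [-0.992, 0.127, -0.0], [0.0, 0.0, -1.0]]
wrist_force: [0.5, 1.0, -0.1]
width: 0.005
```

Emit:
{"method": "send_rows", "body": {
  "targets": "0 0 0 -2 0 0 1;0 0 0 -4 0 0 1;0 0 0 -6 0 0 1;0 0 0 -8 0 0 1;0 0 0 -10 0 0 1;0 0 0 -12 0 0 1"
}}

```text
clock: 4.33
ee_pos: [0.5767, -0.1272, 0.0344]
tcp_rot: [[-0.127, -0.992, -0.0], [-0.992, 0.127, -0.0], [0.0, 0.0, -1.0]]
wrist_force: [0.7, 0.5, -1.0]
width: -0.001
```

```bash
python3 -c "
from h import *
st(); im=snap('side','s2.png'); cv2.imwrite('pics/s2a.png',cv2.resize(im[145:265,275:395,::-1],(600,600),interpolation=cv2.INTER_CUBIC));snap('wrist','w2.png')
st()"
```

```text
4.3333 pos [ 0.5767 -0.1272  0.0344] F [ 0.7  0.5 -1. ] w -0.001
[[-0.127, -0.992, -0.0], [-0.992, 0.127, -0.0], [0.0, 0.0, -1.0]] [-0.359  0.418 -0.172  0.981 -0.    -1.803]
4.4333 pos [ 0.5767 -0.127   0.0344] F [ 0.6 -0.1  0.5] w -0.001
[[-0.126, -0.992, -0.0], [-0.992, 0.126, 0.0], [-0.0, 0.0, -1.0]] [-0.359  0.418 -0.172  0.981  0.    -1.803]
```

View pics/s2a.png

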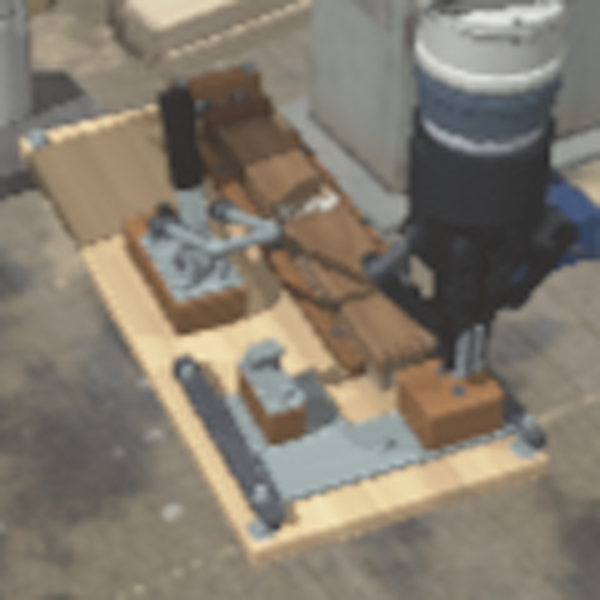

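View pics/w2.png

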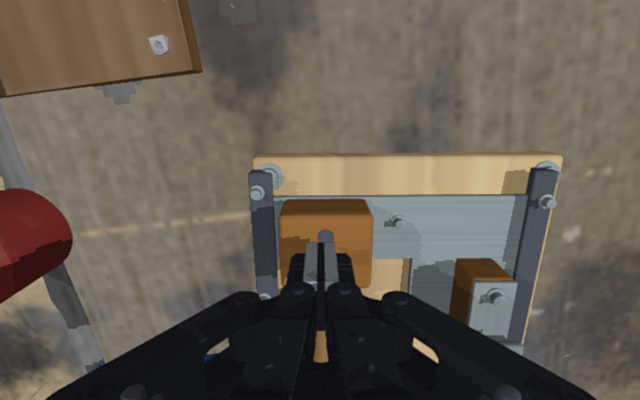

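```bash
python3 -c "
from h import *
P=np.array(st()['ee_pos'])
for n in('side','wrist','scene'): print(n,proj(n,P),proj(n,P+[0,0,.022]))
o=proj('side',P)[0]; print((o-[275,145])*5)
for px,z in (((252,157),.018),((560,157),.018),((282,200),.024),((370,200),.024),((282,203),.056),((370,203),.056)): print(px,z,np.round(onz('wrist',px,z)*1000,1))
snap('scene','c2.png')
im=cv2.imread('pics/c2.png');cv2.imwrite('pics/c2a.png',cv2.resize(im[140:280,240:400],(685,600),interpolation=cv2.INTER_CUBIC))
"
```

```text
4.4333 pos [ 0.5767 -0.127   0.0344] F [ 0.6 -0.1  0.5] w -0.001
[[-0.126, -0.992, -0.0], [-0.992, 0.126, 0.0], [-0.0, 0.0, -1.0]] [-0.359  0.418 -0.172  0.981  0.    -1.803]
side [[366.42609426 227.37618258]] [[366.95282256 221.84596541]]
wrist [[321.84244086 231.69236798]] [[322.01051587 248.50994423]]
scene [[326.93344307 187.64484687]] [[326.97970108 181.81839692]]
[457.1304713  411.88091292]
(252, 157) 0.018 [ 613.  -173.3   18. ]
(560, 157) 0.018 [ 430.3 -150.2   18. ]
(282, 200) 0.024 [ 598.5 -146.2   24. ]
(370, 200) 0.024 [ 545.8 -139.5   24. ]
(282, 203) 0.056 [ 593.5 -154.3   56. ]
(370, 203) 0.056 [ 549.8 -148.8   56. ]
```

View pics/c2a.png

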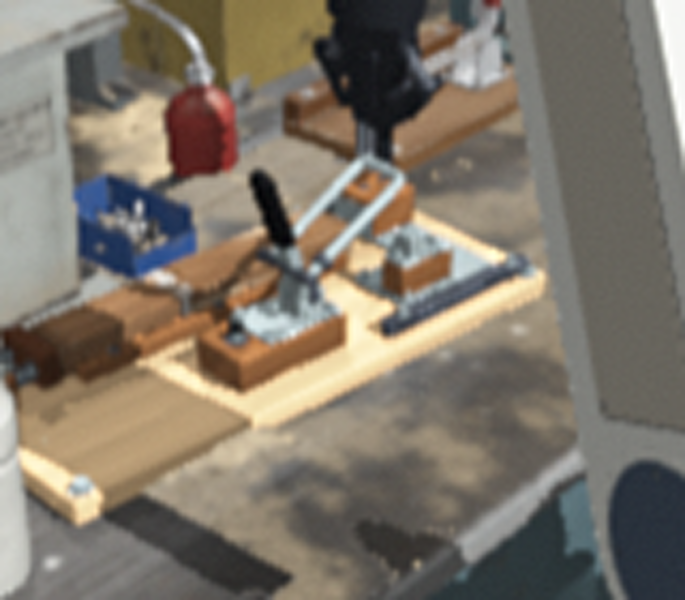

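```bash
python3 -c "
from c import *
from h import *
p('screw w2 rear',(325,237),.056)
def tri(a,pa,b,pb):
    o1,d1=ray(a,pa);o2,d2=ray(b,pb)
    M=np.stack([d1,-d2],1);t=np.linalg.lstsq(M,o2-o1,rcond=None)[0]
    x,y=o1+d1*t[0],o2+d2*t[1];return (x+y)/2,np.linalg.norm(x-y)
print(tri('wrist',(324,240),'side',(367.6,220.6)))
print(proj('wrist',[[.5742,-.142,.056],[.5742,-.142,.024]]),proj('side',[[.55,-.1395,.056],[.55,-.1395,.024],[.5742,-.142,.056],[.5742,-.142,.024]]))
print(ray('side',(320,200))[0],ray('wrist',(320,200))[0])
im=cv2.imread('pics/w2.png'); cv2.imwrite('pics/w2a.png',cv2.resize(im[180:310,240:420],(792,572),interpolation=cv2.INTER_CUBIC))
im=cv2.imread('pics/s2.png'); cv2.imwrite('pics/s2b.png',cv2.resize(im[190:250,330:400],(700,600),interpolation=cv2.INTER_CUBIC))
"
```

```text
screw w2 rear [325 237] [ 574.4 -133.3   56. ]
(array([ 0.57370326, -0.13569816,  0.06813902]), np.float64(0.003429586752477558))
[[323.30059822 221.52104955]
 [322.86321726 201.94661262]] [[361.72880557 227.61166994]
 [361.05087144 235.63951609]
 [369.20309587 225.27961892]
 [368.39210437 233.29602158]]
[ 0.07682916 -0.75759744  0.7805516 ] [ 0.56795844 -0.2028458   0.21012219]
```

View pics/w2a.png

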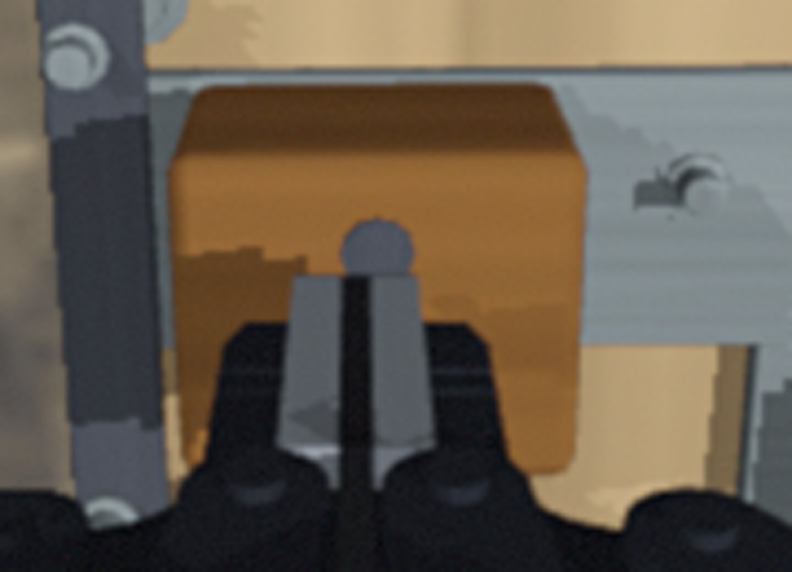

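View pics/s2b.png

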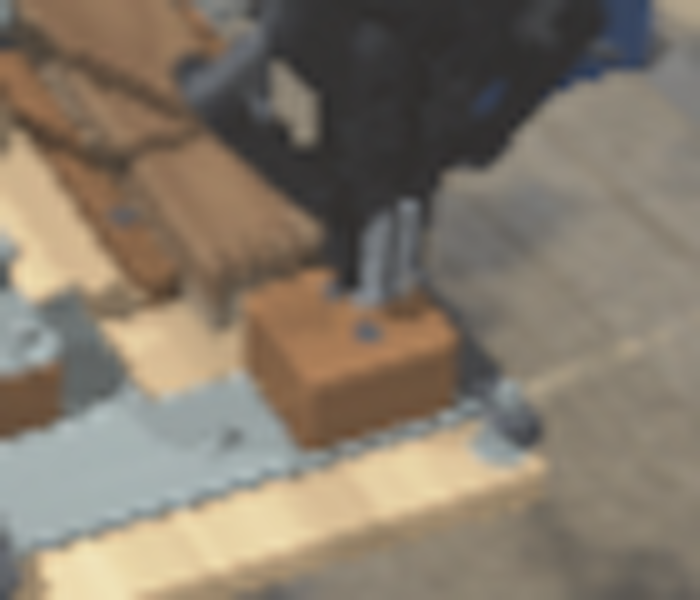

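Emit:
{"method": "send_rows", "body": {
  "targets": "0 0 0 0 0 -6 1;0 0 0 15 0 -6 1;0 0 0 30 0 -6 1;0 0 0 42 0 -6 1;0 0 0 42 0 -6 1;0 0 0 42 0 0 1;0 0 0 42 0 4 1;0 0 0 42 0 7 1;0 0 0 42 0 9 1;0 0 0 42 0 10 1;0 0 0 42 0 10 1"
}}

```text
clock: 5.4
ee_pos: [0.5713, -0.1686, 0.0241]
tcp_rot: [[-0.126, -0.992, -0.0], [-0.992, 0.126, 0.0], [-0.0, 0.0, -1.0]]
wrist_force: [-0.2, 0.8, 0.3]
width: -0.004
```

```bash
python3 -c "
from h import *
st(); im=snap('side','s3.png'); cv2.imwrite('pics/s3b.png',cv2.resize(im[170:260,310:415,::-1],(700,600),interpolation=cv2.INTER_CUBIC));im=snap('wrist','w3.png');cv2.imwrite('pics/w3a.png',cv2.resize(im[160:310,240:420,::-1],(720,600),interpolation=cv2.INTER_CUBIC))
"
```

```text
5.4 pos [ 0.5713 -0.1686  0.0241] F [-0.2  0.8  0.3] w -0.004
[[-0.126, -0.992, -0.0], [-0.992, 0.126, 0.0], [-0.0, 0.0, -1.0]] [-0.428  0.435 -0.173  0.963  0.    -1.872]
```

View pics/s3b.png

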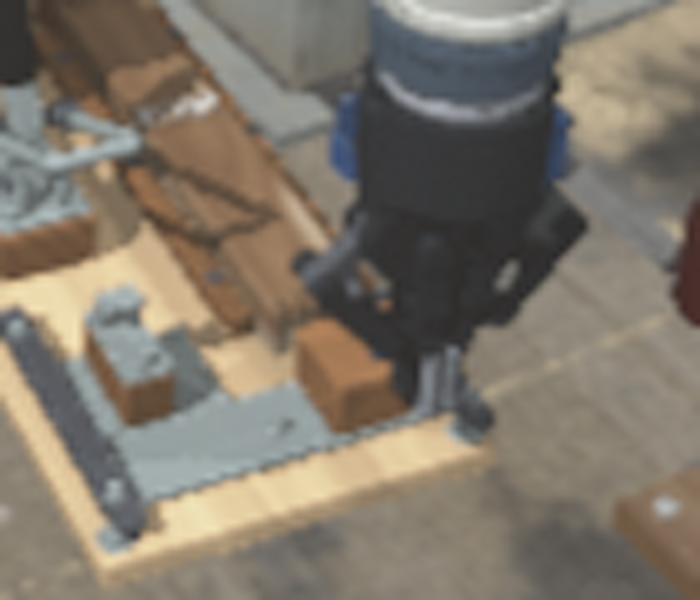

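View pics/w3a.png

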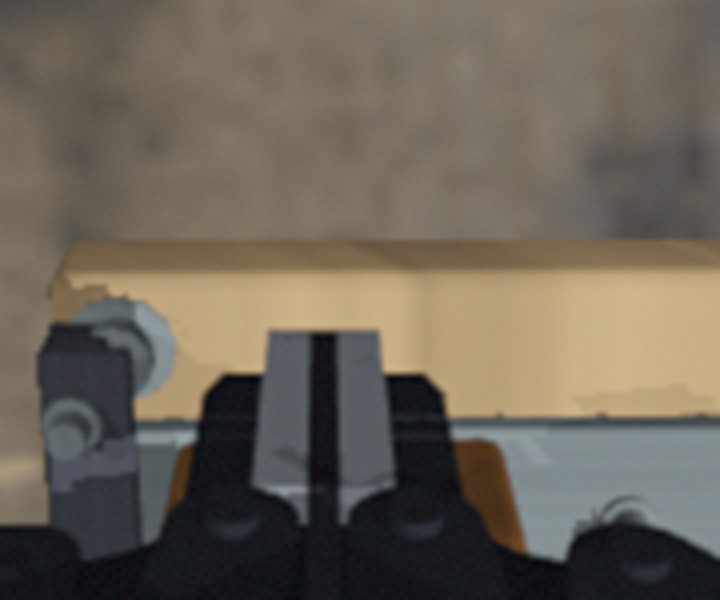

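```bash
cat >> h.py <<'E'
def tri(a,pa,b,pb):
    o1,d1=ray(a,pa);o2,d2=ray(b,pb)
    M=np.stack([d1,-d2],1);t=np.linalg.lstsq(M,o2-o1,rcond=None)[0]
    x,y=o1+d1*t[0],o2+d2*t[1];return np.round((x+y)/2,4),round(np.linalg.norm(x-y),4)
E
python3 -c "
from h import *
P=np.array(st()['ee_pos'])
print(proj('side',[P,P+[0,0,.02]]),proj('wrist',[P,P+[0,-.011,.02]]))
print(tri('wrist',(320.7,242.5),'side',(376,231.5)))
# base rear-left corner in wrist vs side
print(onz('wrist',(240+65/4,160+270/4),.018), onz('side',(310+495*.15,170+448*.15),.018))
print(onz('side',(310+105*.15,170+570*.15),.018))
"
```

```text
5.5 pos [ 0.5715 -0.1688  0.0244] F [-0.4 -0.1  0.1] w 0.002
[[-0.126, -0.992, 0.0], [-0.992, 0.126, 0.0], [-0.0, -0.0, -1.0]] [-0.428  0.434 -0.173  0.964  0.    -1.872]
[[372.97670145 239.16468733]
 [373.54389812 234.16537475]] [[321.87319199 231.73112359]
 [319.40073045 227.7377121 ]]
(array([ 0.5704, -0.18  ,  0.0643]), np.float64(0.0013))
[ 0.61094398 -0.17374165  0.018     ] [ 0.60897533 -0.17337116  0.018     ]
[ 0.42466444 -0.15136691  0.018     ]
```

Emit:
{"method": "send_rows", "body": {
  "targets": "0 0 0 0 0 4 1;0 0 0 0 0 8 1;0 0 0 0 0 12 1;0 0 0 0 0 14 1;0 0 0 0 0 15 1;0 0 0 0 0 16 1"
}}

```text
clock: 6.0
ee_pos: [0.5713, -0.169, 0.0081]
tcp_rot: [[-0.127, -0.992, -0.0], [-0.992, 0.127, 0.0], [-0.0, 0.0, -1.0]]
wrist_force: [0.1, 0.1, -0.0]
width: 0.004
```

```bash
python3 -c "
from h import *
st(); im=snap('side','s4.png'); cv2.imwrite('pics/s4b.png',cv2.resize(im[170:260,310:415,::-1],(700,600),interpolation=cv2.INTER_CUBIC))
"
```

```text
6.0 pos [ 0.5713 -0.169   0.0081] F [ 0.1  0.1 -0. ] w 0.004
[[-0.127, -0.992, -0.0], [-0.992, 0.127, 0.0], [-0.0, 0.0, -1.0]] [-0.428  0.449 -0.195  0.927  0.    -1.872]
```

View pics/s4b.png

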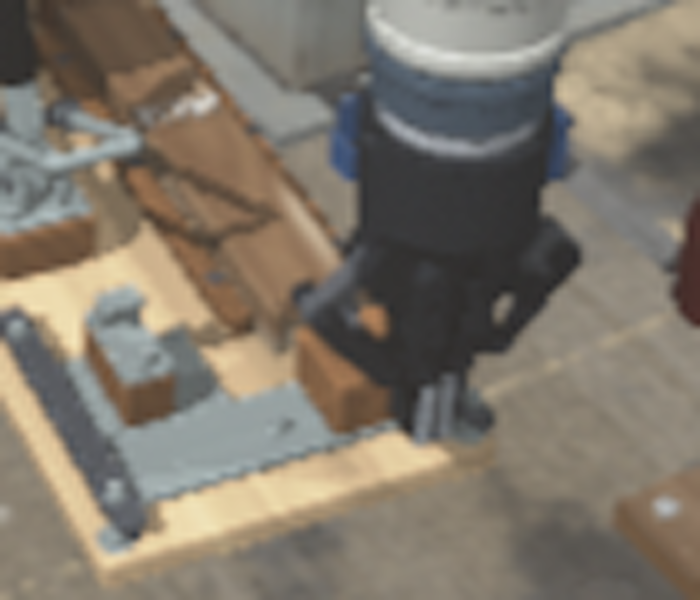

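Emit:
{"method": "send_rows", "body": {
  "targets": "0 0 0 0 0 3 1;0 0 0 0 0 6 1;0 0 0 0 0 8 1;0 0 0 0 0 9 1;0 0 0 0 0 10 1"
}}

```text
clock: 6.47
ee_pos: [0.5713, -0.169, -0.0018]
tcp_rot: [[-0.127, -0.992, -0.0], [-0.992, 0.127, 0.0], [-0.0, 0.0, -1.0]]
wrist_force: [0.7, -0.1, 0.3]
width: 0.003
```

```bash
python3 -c "
from h import *
P=np.array(st()['ee_pos']); im=snap('side','s5.png'); cv2.imwrite('pics/s5b.png',cv2.resize(im[190:260,330:400,::-1],(600,600),interpolation=cv2.INTER_CUBIC))
im=snap('wrist','w5.png')
for z in (.03,.035,.04,.045,.05): Q=np.array([P[0],P[1],z]); print(z,(proj('side',[Q+[-.0014,-.011,0],Q])-[330,190])*600/70)
"
```

```text
6.4667 pos [ 0.5713 -0.169  -0.0018] F [ 0.7 -0.1  0.3] w 0.003
[[-0.127, -0.992, -0.0], [-0.992, 0.127, 0.0], [-0.0, 0.0, -1.0]] [-0.428  0.458 -0.208  0.904 -0.    -1.872]
0.03 [[385.67037897 432.04943078]
 [369.74917713 410.17144044]]
0.035 [[386.94007228 421.34316272]
 [370.9621418  399.48293928]]
0.04 [[388.21733733 410.57304846]
 [372.18228413 388.73118935]]
0.045 [[389.50224206 399.73851517]
 [373.40966804 377.91562756]]
0.05 [[390.79485521 388.83898316]
 [374.64435817 367.03568414]]
```

View pics/s5b.png

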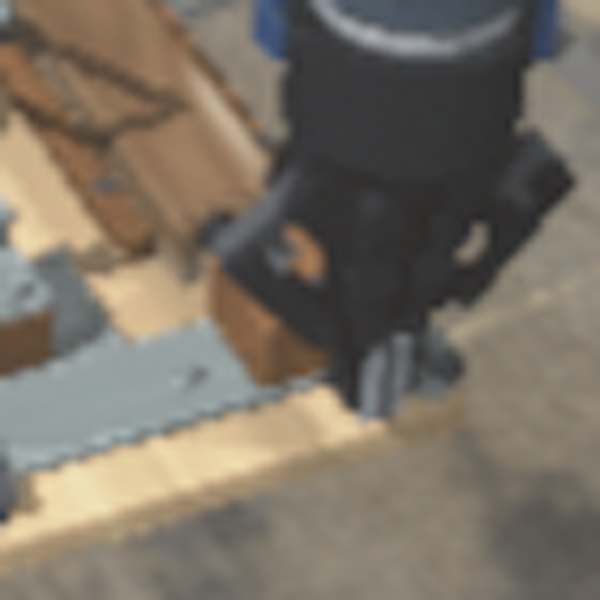

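View pics/w5.png

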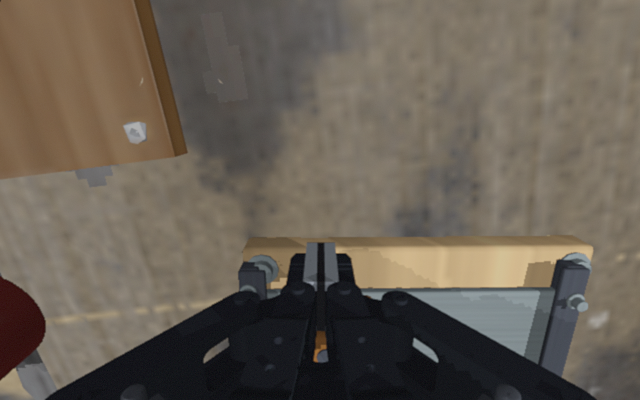

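Emit:
{"method": "send_rows", "body": {
  "targets": "0 0 0 -3 0 3 1;0 0 0 -6 0 3 1;0 0 0 -9 0 3 1;0 0 0 -11 0 3 1;0 0 0 -13 0 3 1;0 0 0 -15 0 3 1;0 0 0 -17 0 3 1"
}}

```text
clock: 7.15
ee_pos: [0.5735, -0.1524, -0.0045]
tcp_rot: [[-0.127, -0.992, -0.0], [-0.992, 0.127, -0.001], [0.001, -0.0, -1.0]]
wrist_force: [-0.9, -3.0, 1.5]
width: -0.001
```

Emit:
{"method": "send_rows", "body": {
  "targets": "0 0 0 -1.5 0 0 1;0 0 0 -3 0 0 1;0 0 0 -4.5 0 0 1;0 0 0 -6 0 0 1"
}}

```text
clock: 7.48
ee_pos: [0.5743, -0.1462, -0.0045]
tcp_rot: [[-0.127, -0.992, 0.0], [-0.992, 0.127, -0.0], [0.0, -0.0, -1.0]]
wrist_force: [-2.7, -2.5, 1.3]
width: -0.001
```

Emit:
{"method": "send_rows", "body": {
  "targets": "0 0 0 -2 0 0 1;0 0 0 -4 0 0 1;0 0 0 -6 0 0 1;0 0 0 -8 0 0 1;0 0 0 -10 0 0 1;0 0 0 -12 0 0 1;0 0 0 -14 0 0 1;0 0 0 -15 0 0 1;0 0 0 -16 0 0 1;0 0 0 -17 0 0 1"
}}

```text
clock: 8.32
ee_pos: [0.5761, -0.1314, -0.0045]
tcp_rot: [[-0.128, -0.992, -0.001], [-0.992, 0.128, -0.004], [0.004, 0.0, -1.0]]
wrist_force: [-6.7, -16.2, 2.5]
width: -0.004
```

Emit:
{"method": "send_rows", "body": {
  "targets": "0 0 0 -0.7 0 0 1;0 0 0 -1.4 0 0 1;0 0 0 -2 0 0 1"
}}

```text
clock: 8.57
ee_pos: [0.5761, -0.131, -0.0045]
tcp_rot: [[-0.129, -0.992, -0.001], [-0.992, 0.129, -0.007], [0.007, 0.001, -1.0]]
wrist_force: [-7.3, -23.0, 1.7]
width: 0.002
```

Emit:
{"method": "send_rows", "body": {
  "targets": "0 0 0 1.2 0 0 1;0 0 0 2 0 0 1"
}}

```text
clock: 8.73
ee_pos: [0.5761, -0.1313, -0.0046]
tcp_rot: [[-0.128, -0.992, -0.001], [-0.992, 0.128, -0.003], [0.003, 0.0, -1.0]]
wrist_force: [-5.2, -10.8, 2.4]
width: 0.0
```

```bash
python3 -c "
from h import *
P=np.array(st()['ee_pos']); im=snap('side','s6.png'); cv2.imwrite('pics/s6b.png',cv2.resize(im[160:260,290:400,::-1],(770,700),interpolation=cv2.INTER_CUBIC)[:600])
im=snap('wrist','w6.png');print(ctrl.sense()['ft_torque'])
im=snap('scene','c6.png');cv2.imwrite('pics/c6a.png',cv2.resize(im[140:260,240:400,::-1],(800,600),interpolation=cv2.INTER_CUBIC))
"
```

```text
8.7333 pos [ 0.5761 -0.1313 -0.0046] F [ -5.2 -10.8   2.4] w 0.0
[[-0.128, -0.992, -0.001], [-0.992, 0.128, -0.003], [0.003, 0.0, -1.0]] [-0.364  0.454 -0.225  0.892 -0.003 -1.806]
[-2.38670773  0.92341329  0.06303543]
```

View pics/s6b.png

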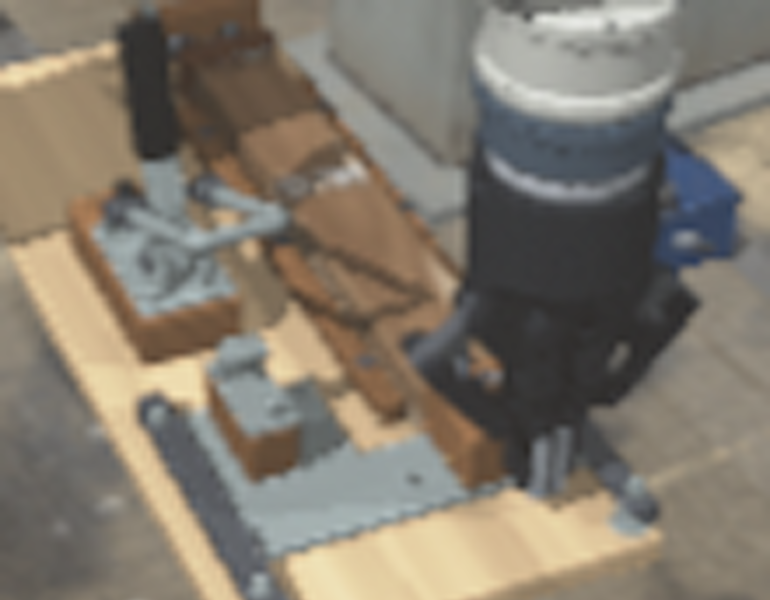

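View pics/w6.png

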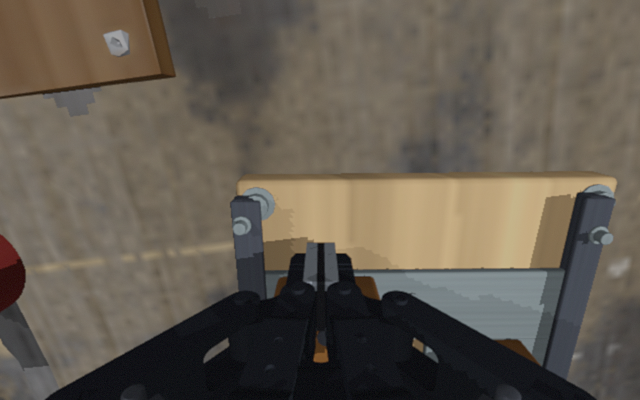

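View pics/c6a.png

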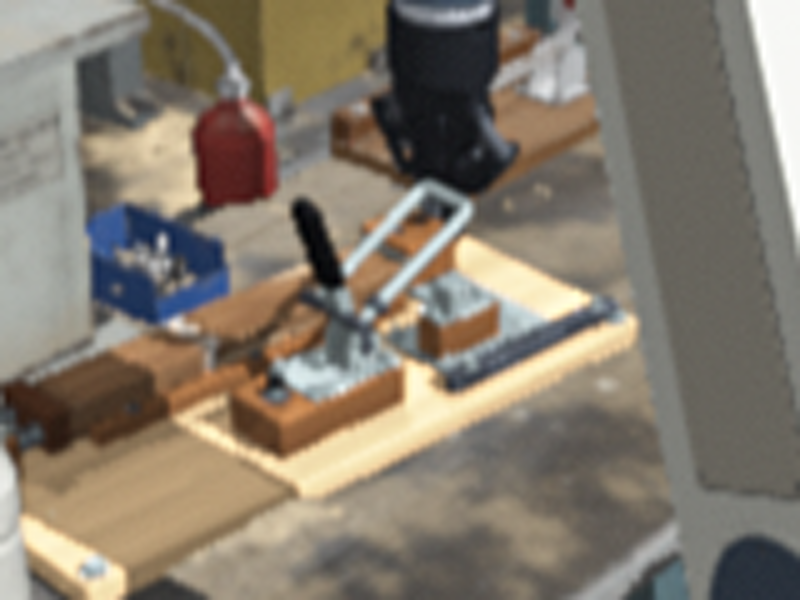

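```bash
python3 -c "
from h import *
im=cv2.imread('pics/w6.png');cv2.imwrite('pics/w6a.png',cv2.resize(im[160:300,220:440],(792,504),interpolation=cv2.INTER_CUBIC))
st()
for px,z in (((240,186),.018),((615,186),.018),((270,270),.024),((390,269),.024),((560,269),.024)): print(px,np.round(onz('wrist',px,z)*1000,1))
"
```

```text
8.8833 pos [ 0.5761 -0.1313 -0.0045] F [ -4.2 -13.2   0.9] w 0.002
[[-0.128, -0.992, -0.001], [-0.992, 0.128, -0.003], [0.003, 0.0, -1.0]] [-0.364  0.454 -0.225  0.892 -0.003 -1.806]
(240, 186) [ 611.7 -170.1   18. ]
(615, 186) [ 429.3 -146.7   18. ]
(270, 270) [ 603.6 -125.8   24. ]
(390, 269) [ 542.7 -118.6   24. ]
(560, 269) [ 456.5 -107.5   24. ]
```

View pics/w6a.png

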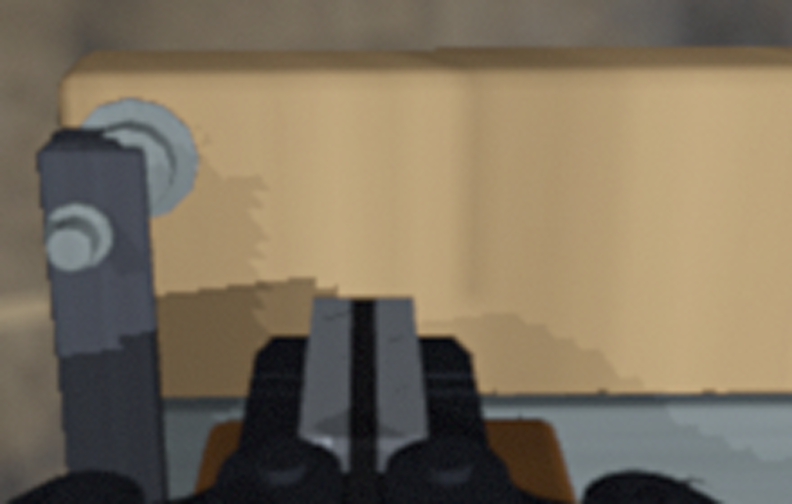

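Emit:
{"method": "send_rows", "body": {
  "targets": "0 0 0 4 0 0 1;0 0 0 15 0 0 1;0 0 0 25 0 -10 1;0 0 0 25 0 -40 1;0 0 0 25 0 -80 0;0 0 0 25 0 -120 -1;0 0 0 25 30 -155 -1;0 0 0 25 60 -155 -1;0 0 0 15 91 -155 -1;0 0 0 10 91 -155 -1;0 0 0 10 91 -155 -1"
}}

```text
clock: 9.8
ee_pos: [0.4841, -0.1272, 0.1519]
tcp_rot: [[-0.127, -0.992, 0.002], [-0.992, 0.127, -0.0], [-0.0, -0.002, -1.0]]
wrist_force: [0.8, -0.1, -0.1]
width: 0.973
```

```bash
python3 -c "
from h import *
P=np.array(st()['ee_pos']); im=snap('side','s7.png'); cv2.imwrite('pics/s7b.png',cv2.resize(im[140:260,275:395,::-1],(600,600),interpolation=cv2.INTER_CUBIC))
im=snap('wrist','w7.png')
"
```

```text
9.8 pos [ 0.4841 -0.1272  0.1519] F [ 0.8 -0.1 -0.1] w 0.973
[[-0.127, -0.992, 0.002], [-0.992, 0.127, -0.0], [-0.0, -0.002, -1.0]] [-4.250e-01  1.920e-01 -1.850e-01  1.192e+00  1.000e-03 -1.869e+00]
```

View pics/s7b.png

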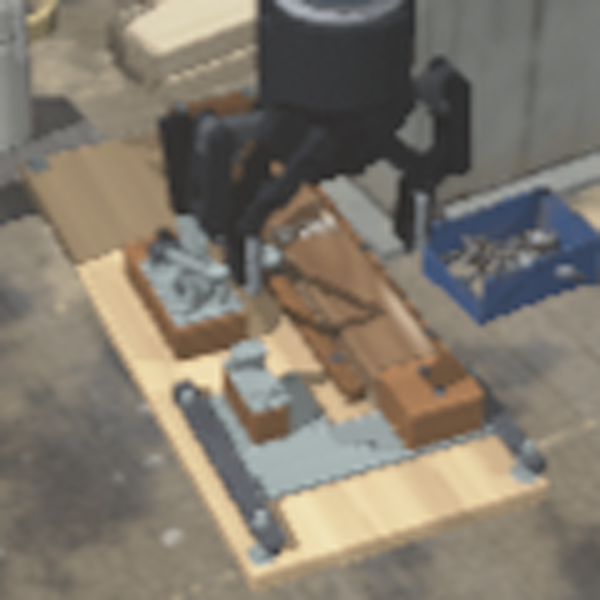

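View pics/w7.png

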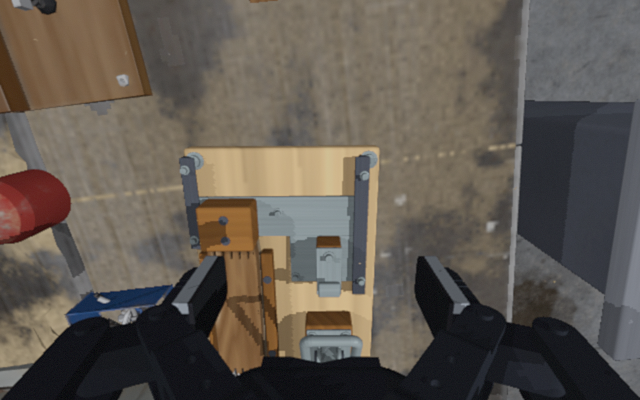

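```bash
python3 -c "
from h import *
im=cv2.imread('pics/w7.png');cv2.imwrite('pics/w7a.png',cv2.resize(im[140:260,180:390],(798,456),interpolation=cv2.INTER_CUBIC));cv2.imwrite('pics/w7b.png',cv2.resize(im[220:370,280:390],(440,600),interpolation=cv2.INTER_CUBIC))
"
```

```text
(no output)
```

View pics/w7a.png

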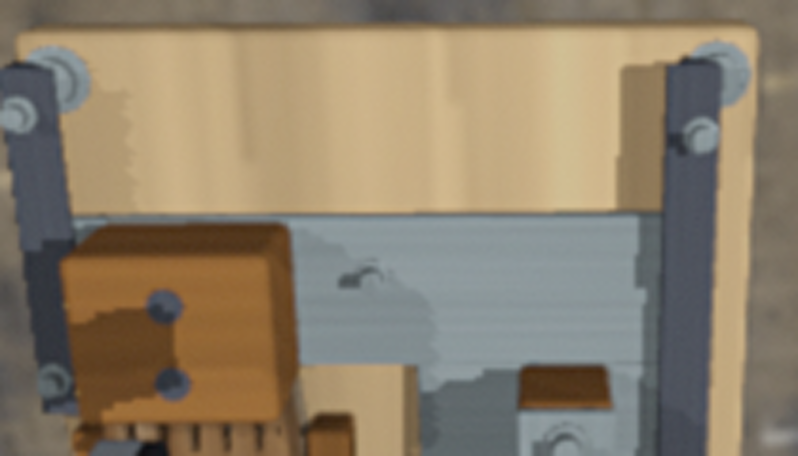

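View pics/w7b.png

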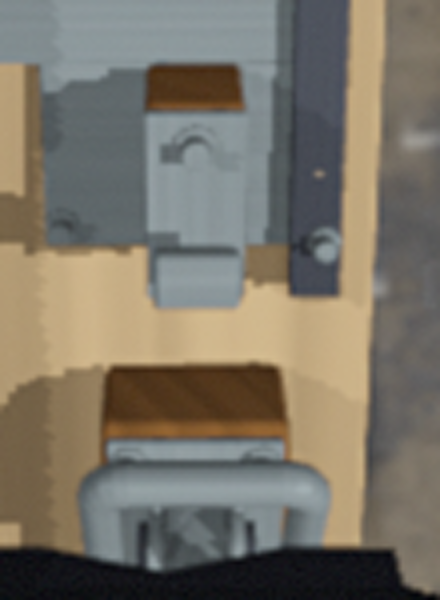

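```bash
cat > d.py <<'E'
from h import *
a=0.125; ex=np.array([np.cos(a),-np.sin(a),0]);ey=np.array([np.sin(a),np.cos(a),0])
hinge=np.array([.5028,.0468,.062])
def J(P): d=np.asarray(P)-hinge; return np.round(np.array([d@ex*1000,d@ey*1000,P[2]*1000]),1)
E
python3 -c "
from d import *
def W(x,y): return (280+x/4,220+y/4)
def X(x,y): return (180+x/3.8,140+y/3.8)
def q(l,px,z): P=onz('wrist',px,z); print(l,np.round(P*1000,1),'jig-hinge',J(P))
st()
q('lip rear mid',W(198,252),.071);q('lip front mid',W(198,307),.071)
q('ped rear',W(195,110),.053)
q('riser front',W(195,437),.046);q('riser frontL',W(105,437),.046);q('riser frontR',W(285,437),.046)
q('bar',W(205,490),.129)
q('base RL',X(20,30),.018);q('base RR',X(752,30),.018)
q('plate rear l',X(75,215),.024);q('plate rear r',X(655,213),.024)
q('shoe rear top',X(170,255),.056);q('shoe rear top l',X(62,255),.056);q('shoe rear top r',X(275,258),.056)
"

```

```text
9.9 pos [ 0.4856 -0.1282  0.1511] F [-0.1 -1.1  0.2] w 1.0
[[-0.127, -0.992, 0.002], [-0.992, 0.127, -0.0], [0.0, -0.002, -1.0]] [-0.426  0.195 -0.182  1.191  0.    -1.869]
lip rear mid [489.2 -43.1  71. ] jig-hinge [ -2.3 -90.9  71. ]
lip front mid [490.8 -28.9  71. ] jig-hinge [ -2.4 -76.6  71. ]
ped rear [486.3 -69.4  53. ] jig-hinge [  -1.9 -117.3   53. ]
riser front [497.6  27.1  46. ] jig-hinge [ -2.7 -20.2  46. ]
riser frontL [520.8  24.2  46. ] jig-hinge [ 20.7 -20.2  46. ]
riser frontR [474.4  30.   46. ] jig-hinge [-26.1 -20.2  46. ]
bar [490.9 -29.2 129. ] jig-hinge [ -2.3 -76.8 129. ]
base RL [ 611.  -173.2   18. ] jig-hinge [ 134.8 -204.8   18. ]
base RR [ 428.8 -150.2   18. ] jig-hinge [ -48.9 -204.7   18. ]
plate rear l [ 606.2 -125.4   24. ] jig-hinge [ 124.1 -158.    24. ]
plate rear r [ 457.9 -107.3   24. ] jig-hinge [ -25.3 -158.5   24. ]
shoe rear top [ 572.9 -121.4   56. ] jig-hinge [  90.5 -158.2   56. ]
shoe rear top l [ 597.8 -124.6   56. ] jig-hinge [ 115.6 -158.2   56. ]
shoe rear top r [ 548.7 -117.6   56. ] jig-hinge [  66.1 -157.4   56. ]
```

Emit:
{"method": "send_rows", "body": {
  "targets": "0 0 0 0 0 -40 -1;0 0 0 0 0 -80 -1;0 0 0 -30 0 -120 -1;0 0 0 -70 -5 -150 -1;0 0 0 -110 -10 -150 -1;0 0 0 -150 -16 -150 -1;0 0 0 -190 -16 -150 -1;0 0 0 -220 -16 -150 -1;0 0 0 -232 -16 -150 -1;0 0 0 -232 -16 -150 -1"
}}

```text
clock: 10.73
ee_pos: [0.5313, 0.1032, 0.2996]
tcp_rot: [[-0.123, -0.992, -0.001], [-0.992, 0.123, 0.001], [-0.0, 0.001, -1.0]]
wrist_force: [-0.4, -0.8, 0.2]
width: 1.003
```

```bash
python3 -c "
from h import *
st(); im=snap('wrist','w8.png')[:,:,::-1]
cv2.imwrite('pics/w8a.png',cv2.resize(im[60:360,170:470],(600,600),interpolation=cv2.INTER_CUBIC))
"
```

```text
10.7333 pos [0.5313 0.1032 0.2996] F [-0.4 -0.8  0.2] w 1.003
[[-0.123, -0.992, -0.001], [-0.992, 0.123, 0.001], [-0.0, 0.001, -1.0]] [ 3.600e-02  2.370e-01  2.490e-01  1.584e+00  1.000e-03 -1.412e+00]
```

View pics/w8.png

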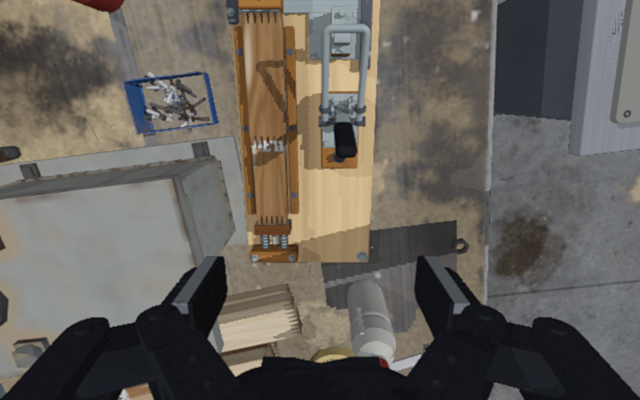

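```bash
python3 -c "
from h import *
im=cv2.imread('pics/w8.png')
cv2.imwrite('pics/w8b.png',cv2.resize(im[205:275,235:315],(686,600),interpolation=cv2.INTER_CUBIC))
cv2.imwrite('pics/w8c.png',cv2.resize(im[0:175,225:385],(549,600),interpolation=cv2.INTER_CUBIC))
print(ray('wrist',(320,200))[0])
"
```

```text
[0.52274396 0.02587206 0.47541783]
```

View pics/w8b.png

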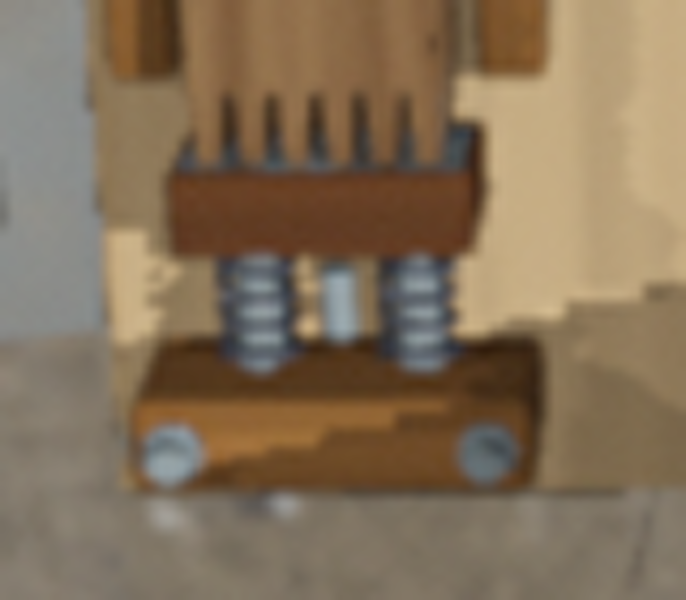

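View pics/w8c.png

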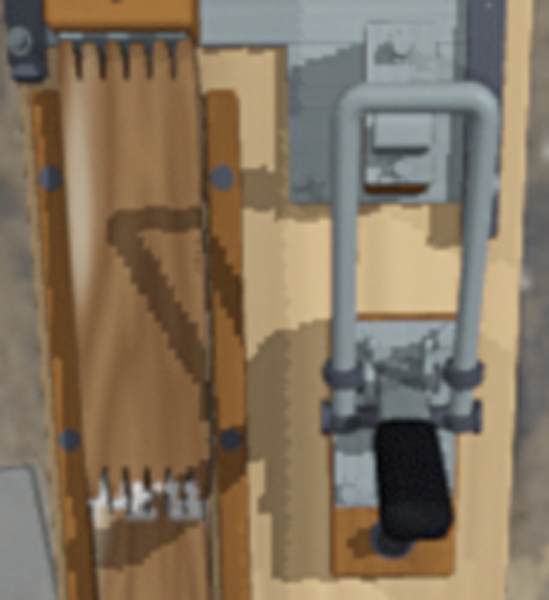

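```bash
cat >> d.py <<'E'
def T(p,R): M=np.eye(4);M[:3,:3]=R;M[:3,3]=p;return M
def rayT(Tcp,px):
    # ray using stored tool pose: cam->tool fixed
    s=ctrl.sense();T8=T(s['ee_pos'],s['tcp_rot']);m=ctrl.camera_model('wrist');V=np.array(m['view']);K=np.array(m['mtx'])
    Vn=V@T8@np.linalg.inv(Tcp);d=np.linalg.inv(K)@[px[0],px[1],1];d=d*[1,-1,-1];R=Vn[:3,:3];return -R.T@Vn[:3,3],R.T@d
def tri2(r1,r2):
    (o1,d1),(o2,d2)=r1,r2;t=np.linalg.lstsq(np.stack([d1,-d2],1),o2-o1,rcond=None)[0];x,y=o1+d1*t[0],o2+d2*t[1];return (x+y)/2,np.linalg.norm(x-y)
R7=np.array([[-0.127,-0.992,0.002],[-0.992,0.127,0],[0,-0.002,-1.0]])
T7=T([.4850,-.1278,.1514],R7)
E
python3 -c "
from d import *
s=ctrl.sense();T8=T(s['ee_pos'],s['tcp_rot'])
def W(x,y): return (280+x/4,220+y/4)
def C(x,y): return (225+x/3.43,y/3.43)
for l,a,b in (('bar',W(205,487),C(418,97)),('lip front',W(198,307),C(402,153)),('lip rear',W(198,252),C(405,112)),('ped screw',W(195,150),C(395,48)),('shoe rail',(180+52/3.8,140+383/3.8),C(18,40)),('rail screw R',W(325,243),C(488,215))):
  P,e=tri2(rayT(T7,a),rayT(T8,b));print(l,np.round(P*1000,1),round(e*1000,1),J(P))
def q(l,px,z): P=onz('wrist',px,z); print(l,np.round(P*1000,1),J(P))
q('riser rear',C(393,578),.046);q('riser front',C(393,318),.046);q('riser fl',C(332,318),.046);q('riser fr',C(458,318),.046)
q('bolt',C(390,540),.055)
q('pin ends L',C(332,415),.084);q('pin ends R',C(472,415),.084)
q('grip end',C(418,527),.165)
q('base RB',(371,262),.018)
"

```

```text
bar [489.9 -32.2 132.5] 0.0 [ -2.9 -79.9 132.5]
lip front [490.5 -26.8  68.8] 0.5 [ -3.  -74.5  68.8]
lip rear [488.5 -39.4  66.2] 0.4 [ -3.4 -87.4  66.2]
ped screw [487.8 -60.5  56.5] 2.2 [  -1.5 -108.4   56.5]
shoe rail [618.2 -83.8  34.7] 0.8 [ 130.8 -115.2   34.7]
rail screw R [456.5  -7.9  18.3] 0.1 [-39.1 -60.   18.3]
riser rear [508.2 121.9  46. ] [-4.  75.1 46. ]
riser front [498.   24.9  46. ] [ -2.1 -22.3  46. ]
riser fl [520.2  22.2  46. ] [ 20.3 -22.3  46. ]
riser fr [474.2  27.9  46. ] [-26.  -22.3  46. ]
bolt [508.1 105.   55. ] [-2.  58.4 55. ]
pin ends L [524.3  54.   84. ] [20.4  9.8 84. ]
pin ends R [476.5  59.9  84. ] [-27.7   9.7  84. ]
grip end [503.7  81.6 165. ] [ -3.4  34.6 165. ]
base RB [473.8 283.8  18. ] [-58.3 231.5  18. ]
```

Emit:
{"method": "send_rows", "body": {
  "targets": "0 0 0 40 8 0 -1;0 0 0 80 16 0 -1;0 0 0 123 24 20 -1;0 0 0 123 24 60 -1;0 0 0 123 24 100 -1;0 0 0 123 24 140 -1;0 0 0 123 24 170 -1;0 0 0 123 24 195 -1;0 0 0 123 24 210 -1;0 0 0 123 24 210 -1"
}}

```text
clock: 11.62
ee_pos: [0.489, -0.0198, 0.0873]
tcp_rot: [[-0.129, -0.992, -0.005], [-0.992, 0.129, 0.001], [-0.0, 0.005, -1.0]]
wrist_force: [-0.8, -0.8, -0.2]
width: 0.996
```

```bash
python3 -c "
from h import *
st(); im=snap('wrist','w9.png')[:,:,::-1]
im=snap('side','s9.png')[:,:,::-1];cv2.imwrite('pics/s9b.png',cv2.resize(im[120:240,275:395],(600,600),interpolation=cv2.INTER_CUBIC))
"
```

```text
11.6167 pos [ 0.489  -0.0198  0.0873] F [-0.8 -0.8 -0.2] w 0.996
[[-0.129, -0.992, -0.005], [-0.992, 0.129, 0.001], [-0.0, 0.005, -1.0]] [-0.212  0.221 -0.321  1.034 -0.    -1.654]
```

View pics/w9.png

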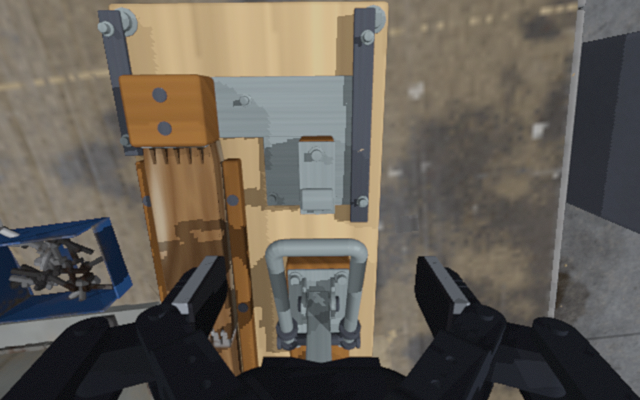

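View pics/s9b.png

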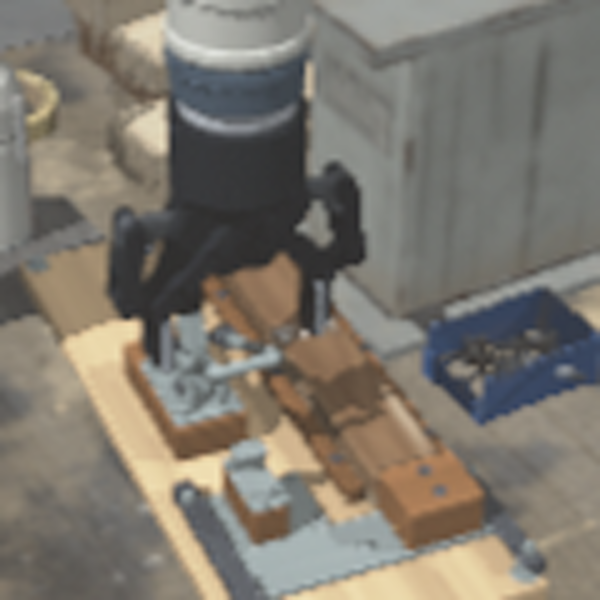

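```bash
python3 -c "
from d import *
P=np.array(ctrl.sense()['ee_pos']);print(P)
print(tri('wrist',(424,260),'side',(308,192)),tri('wrist',(216,260),'side',(275+322/5,120+330/5)))
b=tri('wrist',(318,248),'side',(275+235/5,120+365/5));print('bar',b,J(b[0]))
k=onz('wrist',(317,189),.071);print('lip rear',k,J(k)); k=onz('wrist',(317,209),.071);print('lip front',J(k))
"
```

```text
[ 0.49092797 -0.01978682  0.09058844]
(array([ 0.4446, -0.0201,  0.1423]), np.float64(0.0066)) (array([ 0.5359, -0.0347,  0.1416]), np.float64(0.0017))
bar (array([ 0.4894, -0.0234,  0.1249]), np.float64(0.0076)) [ -4.5 -71.3 124.9]
lip rear [ 0.49128134 -0.04048466  0.071     ] [ -0.5 -88.   71. ]
lip front [ -0.5 -74.8  71. ]
```

Emit:
{"method": "send_rows", "body": {
  "targets": "0 0 0 -3 0 8 -1;0 0 0 -3 0 16 -1;0 0 0 -3 0 20 -1;0 0 0 -3 0 20 -0.3;0 0 0 -3 0 20 0;0 0 0 -3 0 20 0.3;0 0 0 -3 0 20 1;0 0 0 -3 0 20 1;0 0 0 -3 0 20 1",
  "force": 30
}}

```text
clock: 12.47
ee_pos: [0.4916, -0.0158, 0.0708]
tcp_rot: [[-0.127, -0.992, 0.001], [-0.992, 0.127, -0.0], [0.0, -0.001, -1.0]]
wrist_force: [1.4, -1.8, 2.5]
width: 0.547
```

```bash
python3 -c "
from h import *
st(); im=snap('wrist','w10.png')[:,:,::-1]
im=snap('side','s10.png')[:,:,::-1];cv2.imwrite('pics/s10b.png',cv2.resize(im[120:240,275:395],(600,600),interpolation=cv2.INTER_CUBIC))
"
```

```text
12.4667 pos [ 0.4916 -0.0158  0.0708] F [ 1.4 -1.8  2.5] w 0.547
[[-0.127, -0.992, 0.001], [-0.992, 0.127, -0.0], [0.0, -0.001, -1.0]] [-0.203  0.234 -0.35   0.986 -0.    -1.647]
```

View pics/w10.png

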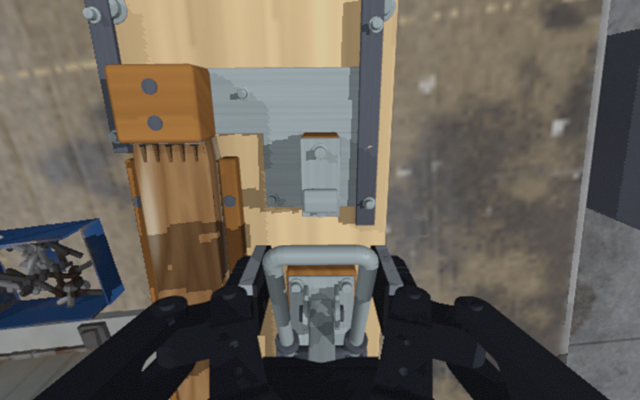

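View pics/s10b.png

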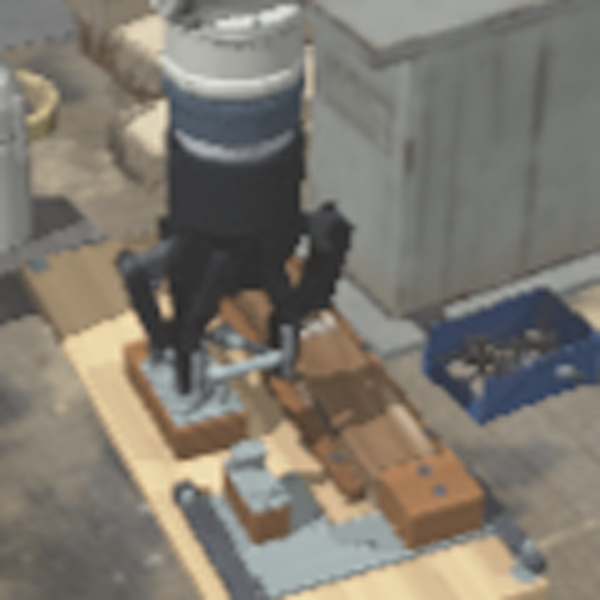

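Emit:
{"method": "send_rows", "body": {
  "targets": "0 0 0 3 0 2 1;0 0 0 6 0 5 1;0 0 0 9 0 8 1;0 0 0 12 0 11 1;0 0 0 15 0 15 1;0 0 0 16 0 19 1;0 0 0 16 0 19 1",
  "force": 20
}}

```text
clock: 13.15
ee_pos: [0.4895, -0.0313, 0.051]
tcp_rot: [[-0.127, -0.992, 0.001], [-0.992, 0.127, 0.001], [-0.001, -0.001, -1.0]]
wrist_force: [3.6, 2.9, 0.6]
width: 0.546
```

```bash
python3 -c "
from h import *
st(); im=snap('wrist','w11.png')[:,:,::-1]
im=snap('side','s11.png')[:,:,::-1];cv2.imwrite('pics/s11b.png',cv2.resize(im[120:240,275:395],(600,600),interpolation=cv2.INTER_CUBIC))
"
```

```text
13.15 pos [ 0.4895 -0.0313  0.051 ] F [3.6 2.9 0.6] w 0.546
[[-0.127, -0.992, 0.001], [-0.992, 0.127, 0.001], [-0.001, -0.001, -1.0]] [-2.36e-01  2.50e-01 -3.84e-01  9.35e-01  1.00e-03 -1.68e+00]
```

View pics/w11.png

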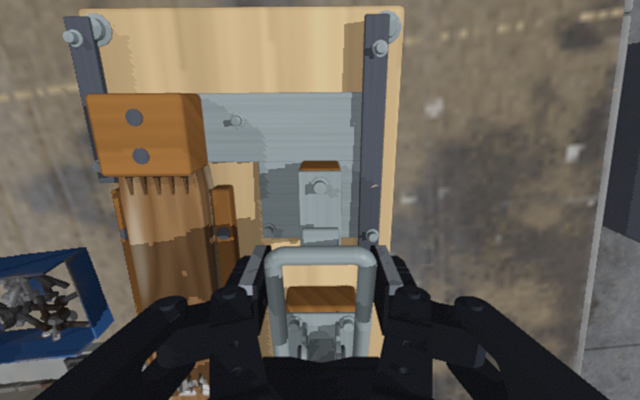

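View pics/s11b.png

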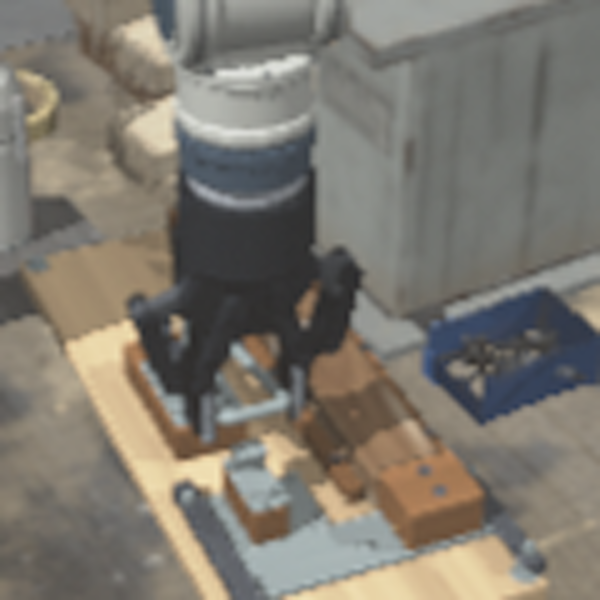

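```bash
python3 -c "
from d import *
for z in (.10,.105,.11,.115): print(z,J(onz('wrist',(319,256),z)))
print(tri('wrist',(319,256),'side',(275+250/5,120+412/5)), J(tri('wrist',(319,256),'side',(275+250/5,120+412/5))[0]))
print('lip',J(onz('wrist',(320,229),.071)),J(onz('wrist',(320,245),.071)))
"
```

```text
0.1 [ -2.  -88.7 100. ]
0.105 [ -2.  -91.3 105. ]
0.11 [ -2.1 -94.  110. ]
0.115 [ -2.1 -96.6 115. ]
(array([ 0.488 , -0.0405,  0.1027]), np.float64(0.0047)) [ -3.8 -88.5 102.7]
lip [ -2.4 -89.1  71. ] [ -2.4 -80.   71. ]
```

Emit:
{"method": "send_rows", "body": {
  "targets": "0 0 0 0 0 4 1;0 0 0 1 0 8 1;0 0 0 1 0 12 1;0 0 0 2 0 16 1;0 0 0 2 0 20 1;0 0 0 2 0 23 1;0 0 0 2 0 23 1"
}}

```text
clock: 13.83
ee_pos: [0.4891, -0.0337, 0.0277]
tcp_rot: [[-0.127, -0.992, 0.0], [-0.992, 0.127, -0.0], [0.0, -0.0, -1.0]]
wrist_force: [4.8, -2.1, 1.2]
width: 0.547
```

```bash
python3 -c "
from d import *
s=st(); im=snap('wrist','w12.png')[:,:,::-1]
cv2.imwrite('pics/w12a.png',cv2.resize(im[190:310,240:400],(800,600),interpolation=cv2.INTER_CUBIC))
im=snap('side','s12.png')[:,:,::-1];cv2.imwrite('pics/s12b.png',cv2.resize(im[170:240,295:365],(600,600),interpolation=cv2.INTER_CUBIC))
print(J(s['ee_pos']))
"
```

```text
13.8333 pos [ 0.4891 -0.0337  0.0277] F [ 4.8 -2.1  1.2] w 0.547
[[-0.127, -0.992, 0.0], [-0.992, 0.127, -0.0], [0.0, -0.0, -1.0]] [-0.24   0.274 -0.421  0.876 -0.    -1.684]
[ -3.5 -81.6  27.7]
```

View pics/w12a.png

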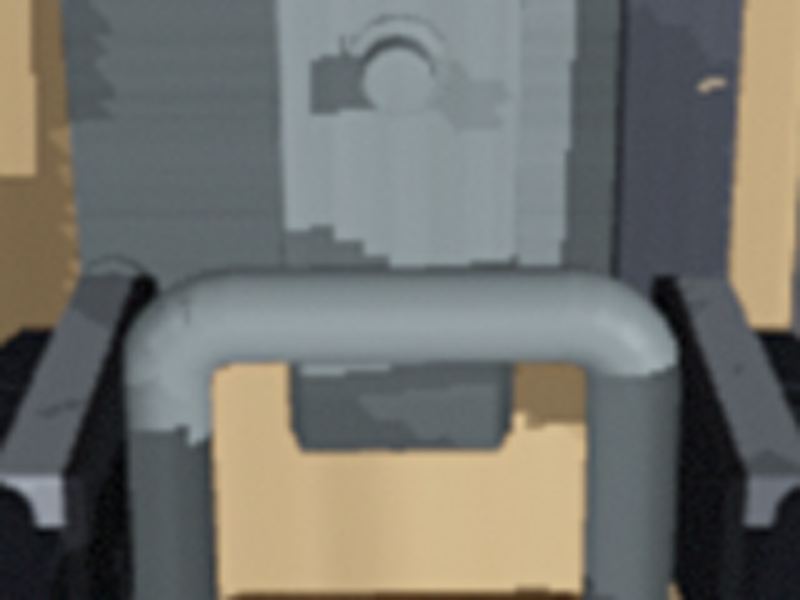

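View pics/s12b.png

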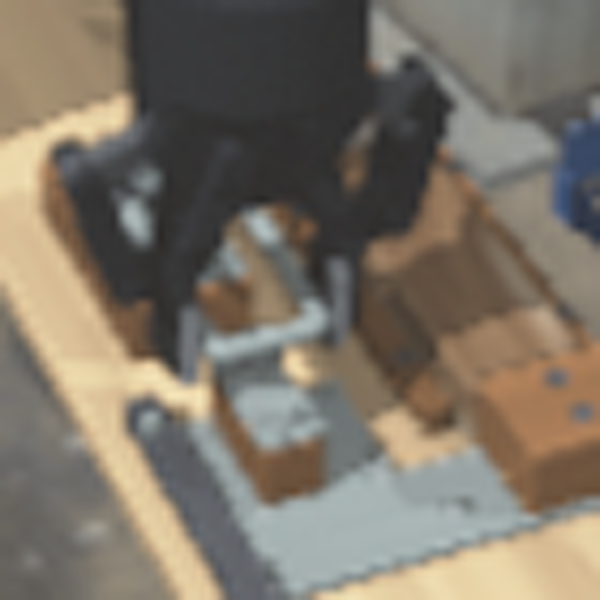

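```bash
python3 -c "
from d import *
m=ctrl.camera_model('wrist');V=np.array(m['view'])
def dep(px,D):
    o,d=ray('wrist',px); return J(o+d*D)   # d has unit depth along optical axis
for D in (.138,.141,.144): print('bar',dep((320,253.5),D))
print('lip front',dep((320,190+450/5),.147))
print('lip f z71',J(onz('wrist',(320,280),.071)))
t=tri('wrist',(320,253.5),'side',(295+262/8.57,170+335/8.57));print(t,J(t[0]))
"
```

```text
bar [ -2.5 -93.7  79.1]
bar [ -2.5 -92.3  76.4]
bar [ -2.5 -90.9  73.7]
lip front [ -2.5 -78.1  74.6]
lip f z71 [ -2.5 -75.8  71. ]
(array([ 0.4871, -0.0451,  0.0812]), np.float64(0.0043)) [ -4.1 -93.1  81.2]
```

Emit:
{"method": "send_rows", "body": {
  "targets": "0 0 0 2 0 0 1;0 0 0 4 0 0 1;0 0 0 5 0 2 1;0 0 0 5 0 5 1;0 0 0 5 0 8 1;0 0 0 5 0 10 1;0 0 0 5 0 10 1"
}}

```text
clock: 14.52
ee_pos: [0.4886, -0.0378, 0.0179]
tcp_rot: [[-0.126, -0.992, 0.001], [-0.992, 0.126, 0.001], [-0.001, -0.0, -1.0]]
wrist_force: [5.4, 2.3, 1.3]
width: 0.542
```

```bash
python3 -c "
from d import *
s=st(); im=snap('wrist','w13.png')[:,:,::-1]
cv2.imwrite('pics/w13a.png',cv2.resize(im[190:310,240:400],(800,600),interpolation=cv2.INTER_CUBIC))
im=snap('side','s13.png')[:,:,::-1];cv2.imwrite('pics/s13b.png',cv2.resize(im[170:240,295:365],(600,600),interpolation=cv2.INTER_CUBIC))
print(J(s['ee_pos']))
"
```

```text
14.5167 pos [ 0.4886 -0.0378  0.0179] F [5.4 2.3 1.3] w 0.542
[[-0.126, -0.992, 0.001], [-0.992, 0.126, 0.001], [-0.001, -0.0, -1.0]] [-0.25   0.284 -0.436  0.851  0.002 -1.694]
[ -3.5 -85.7  17.9]
```

View pics/w13a.png

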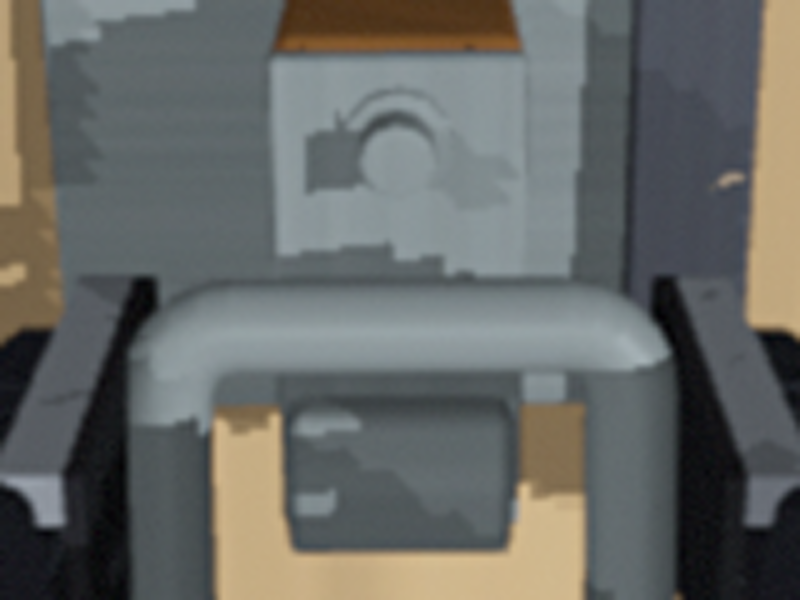

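View pics/s13b.png

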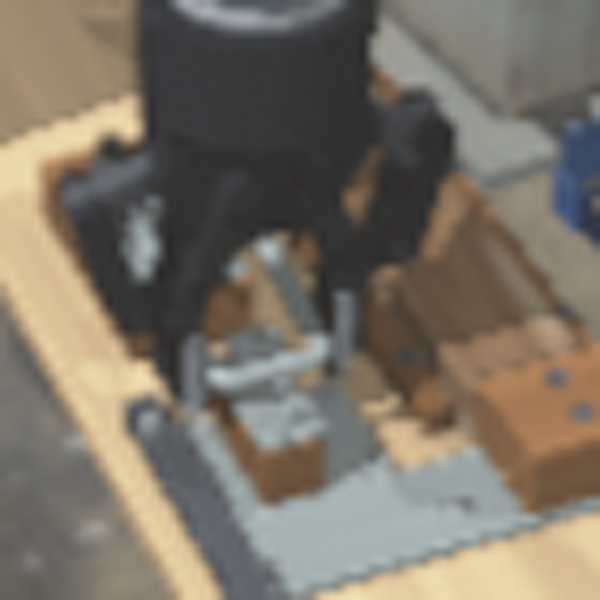

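Emit:
{"method": "send_rows", "body": {
  "targets": "0 0 0 0 0 3 1;0 0 0 0 0 5 1;0 0 0 0 0 7 1;0 0 0 0 0 8 1;0 0 0 0 0 8 1"
}}

```text
clock: 15.03
ee_pos: [0.4887, -0.0378, 0.01]
tcp_rot: [[-0.126, -0.992, 0.001], [-0.992, 0.126, 0.001], [-0.002, -0.001, -1.0]]
wrist_force: [6.0, 2.6, 1.7]
width: 0.546
```

```bash
python3 -c "
from d import *
s=st(); im=snap('wrist','w14.png')[:,:,::-1]
cv2.imwrite('pics/w14a.png',cv2.resize(im[190:310,240:400],(800,600),interpolation=cv2.INTER_CUBIC))
im=snap('side','s14.png')[:,:,::-1];cv2.imwrite('pics/s14b.png',cv2.resize(im[170:240,295:365],(600,600),interpolation=cv2.INTER_CUBIC))
print(J(s['ee_pos']))
"
```

```text
15.0333 pos [ 0.4887 -0.0378  0.01  ] F [6.  2.6 1.7] w 0.546
[[-0.126, -0.992, 0.001], [-0.992, 0.126, 0.001], [-0.002, -0.001, -1.0]] [-0.25   0.293 -0.447  0.83   0.002 -1.694]
[ -3.5 -85.7  10. ]
```

View pics/w14a.png

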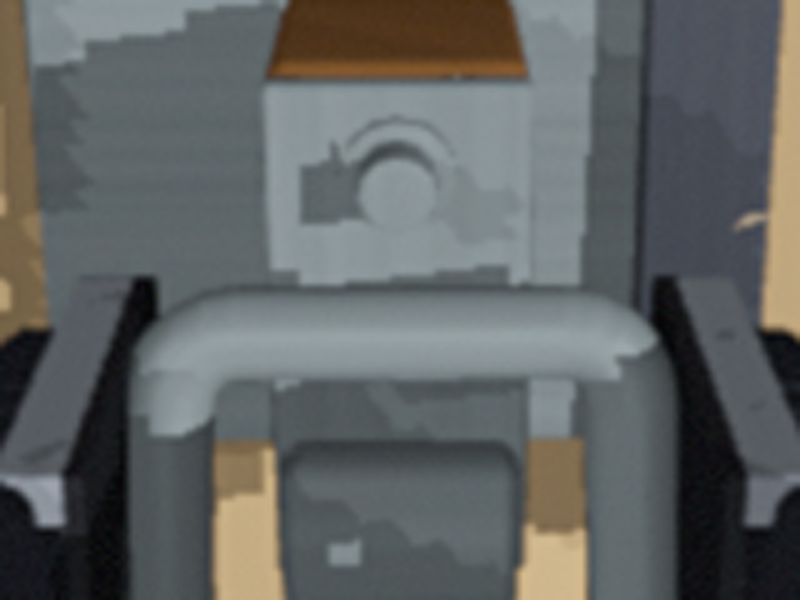

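View pics/s14b.png

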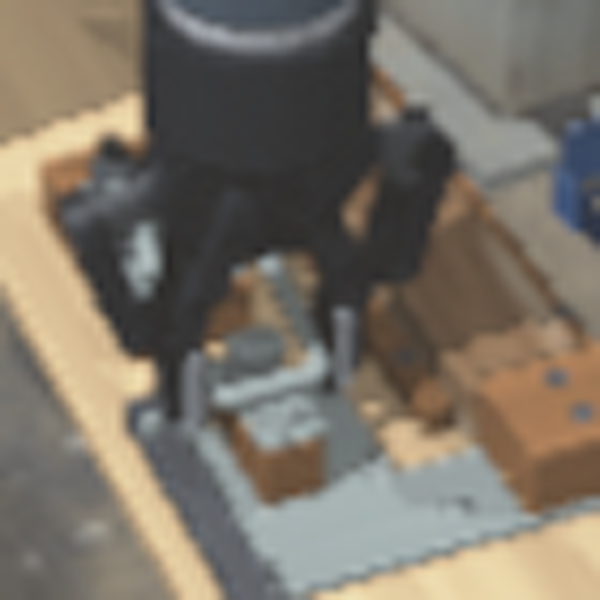

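Emit:
{"method": "send_rows", "body": {
  "targets": "0 0 0 0 0 1 1;0 0 0 0 0 2 1;0 0 0 0 0 2.5 1"
}}

```text
clock: 15.38
ee_pos: [0.4887, -0.0378, 0.0077]
tcp_rot: [[-0.126, -0.992, 0.001], [-0.992, 0.126, 0.001], [-0.001, -0.001, -1.0]]
wrist_force: [5.5, 4.1, 3.4]
width: 0.542
```

Emit:
{"method": "send_rows", "body": {
  "targets": "0 0 0 0 0 0.7 1;0 0 0 0 0 1.3 1;0 0 0 0 0 1.3 1"
}}

```text
clock: 15.63
ee_pos: [0.4888, -0.0378, 0.0066]
tcp_rot: [[-0.126, -0.992, 0.001], [-0.992, 0.126, 0.001], [-0.001, -0.001, -1.0]]
wrist_force: [4.7, 2.3, 5.9]
width: 0.548
```

```bash
python3 -c "
from d import *
def dep(px,D):
    o,d=ray('wrist',px); return J(o+d*D)
im=snap('wrist','w15.png')[:,:,::-1];st()
cv2.imwrite('pics/w15a.png',cv2.resize(im[190:310,240:400],(800,600),interpolation=cv2.INTER_CUBIC))
"
```

```text
15.6833 pos [ 0.4888 -0.0379  0.0067] F [4.1 3.8 5.3] w 0.548
[[-0.126, -0.992, 0.001], [-0.992, 0.126, 0.001], [-0.001, -0.001, -1.0]] [-2.500e-01  2.960e-01 -4.520e-01  8.210e-01  1.000e-03 -1.694e+00]
```

View pics/w15a.png

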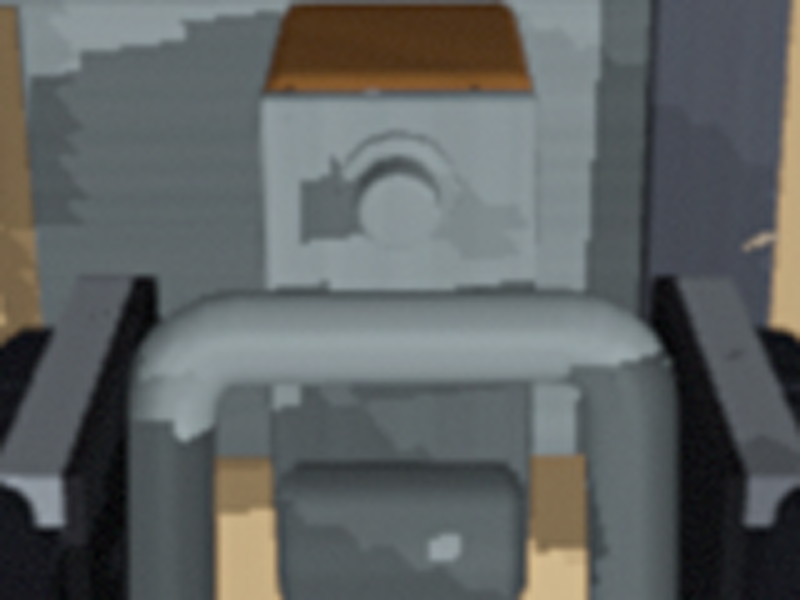

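Emit:
{"method": "send_rows", "body": {
  "targets": "0 0 0 -1 0 -1.2 1;0 0 0 -3 0 -1.2 1;0 0 0 -5 0 -1.2 1;0 0 0 -7 0 -1.2 1;0 0 0 -8 0 -1.2 1"
}}

```text
clock: 16.1
ee_pos: [0.4894, -0.032, 0.0074]
tcp_rot: [[-0.128, -0.992, -0.0], [-0.992, 0.128, -0.003], [0.003, -0.0, -1.0]]
wrist_force: [3.6, -9.7, -2.1]
width: 0.548
```

```bash
python3 -c "
from d import *
im=snap('wrist','w16.png')[:,:,::-1];st()
cv2.imwrite('pics/w16a.png',cv2.resize(im[190:310,240:400],(800,600),interpolation=cv2.INTER_CUBIC))
"
```

```text
16.15 pos [ 0.4894 -0.0319  0.0074] F [ 4.3 -8.8 -1.2] w 0.549
[[-0.128, -0.992, -0.0], [-0.992, 0.128, -0.003], [0.003, -0.0, -1.0]] [-0.234  0.296 -0.45   0.824 -0.003 -1.677]
```

View pics/w16a.png

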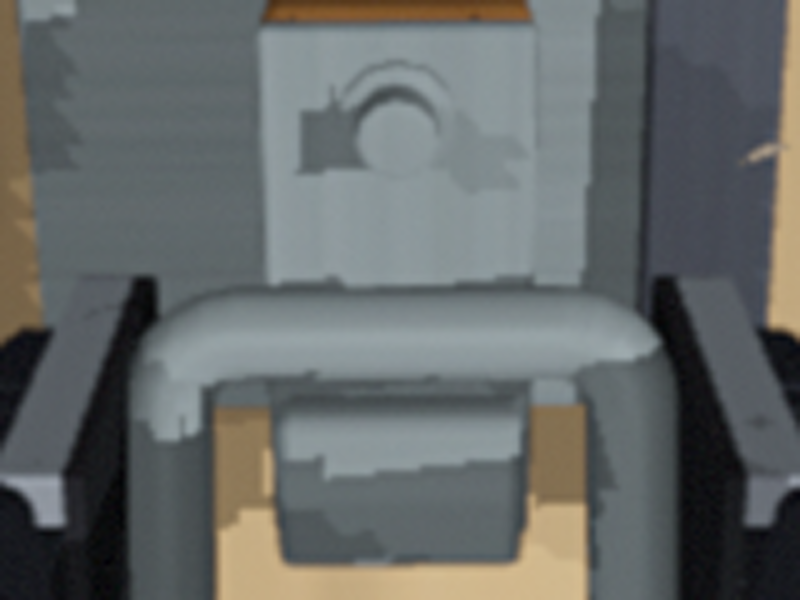

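Emit:
{"method": "send_rows", "body": {
  "targets": "0 0 0 -0.7 0 0 1;0 0 0 -1.4 0 0 1;0 0 0 -1.4 0 0 1"
}}

```text
clock: 16.4
ee_pos: [0.4895, -0.0306, 0.0074]
tcp_rot: [[-0.128, -0.992, -0.0], [-0.992, 0.128, -0.003], [0.003, -0.0, -1.0]]
wrist_force: [4.4, -9.4, -1.3]
width: 0.549
```

```bash
python3 -c "
from d import *
im=snap('wrist','w17.png')[:,:,::-1];st()
cv2.imwrite('pics/w17a.png',cv2.resize(im[190:310,240:400],(800,600),interpolation=cv2.INTER_CUBIC))
im=snap('scene','c17.png')[:,:,::-1];cv2.imwrite('pics/c17b.png',cv2.resize(im[120:240,240:400],(800,600),interpolation=cv2.INTER_CUBIC))
"
```

```text
16.45 pos [ 0.4896 -0.0307  0.0074] F [ 4.4 -8.5 -0.6] w 0.549
[[-0.128, -0.992, -0.0], [-0.992, 0.128, -0.003], [0.003, -0.0, -1.0]] [-0.232  0.297 -0.45   0.824 -0.003 -1.674]
```

View pics/w17a.png

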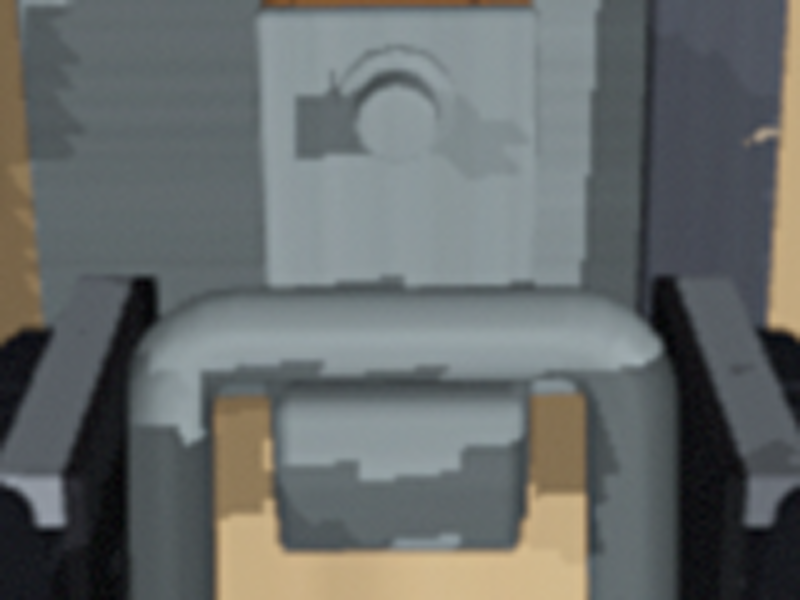

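View pics/c17b.png

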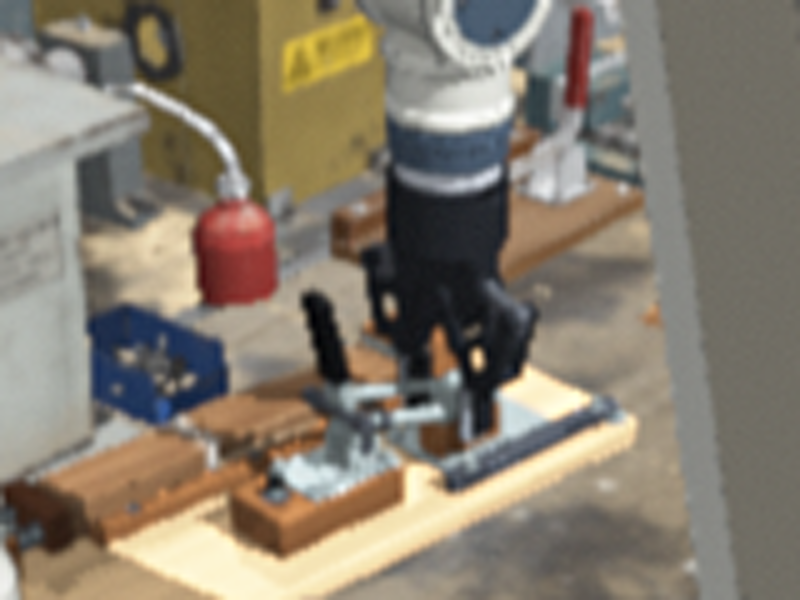

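Emit:
{"method": "send_rows", "body": {
  "targets": "0 0 0 -0.7 0 0 1;0 0 0 -1.4 0 0 1;0 0 0 -2 0 0 1;0 0 0 -2 0 0 1"
}}

```text
clock: 16.83
ee_pos: [0.4898, -0.0288, 0.0073]
tcp_rot: [[-0.128, -0.992, -0.0], [-0.992, 0.128, -0.003], [0.003, -0.0, -1.0]]
wrist_force: [4.8, -10.4, -1.5]
width: 0.546
```

```bash
python3 -c "
from d import *
im=snap('wrist','w18.png')[:,:,::-1];st()
cv2.imwrite('pics/w18a.png',cv2.resize(im[190:310,240:400],(800,600),interpolation=cv2.INTER_CUBIC))
"
```

```text
16.8833 pos [ 0.4897 -0.0288  0.0073] F [ 3.8 -9.7 -1.7] w 0.545
[[-0.128, -0.992, -0.0], [-0.992, 0.128, -0.003], [0.003, 0.0, -1.0]] [-0.228  0.297 -0.45   0.824 -0.003 -1.67 ]
```

View pics/w18a.png

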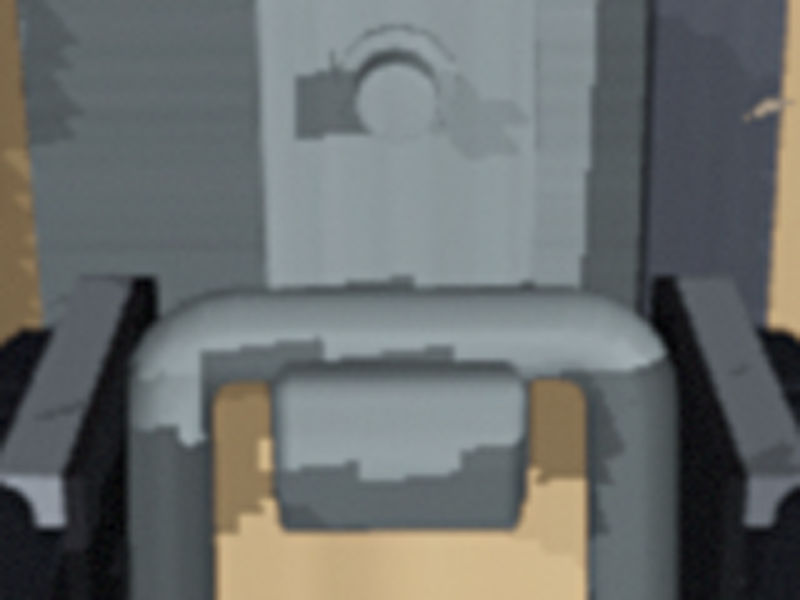

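Emit:
{"method": "send_rows", "body": {
  "targets": "0 0 0 -0.7 0 0 1;0 0 0 -1.4 0 0 1;0 0 0 -2 0 0 1;0 0 0 -2 0 0 1"
}}

```text
clock: 17.22
ee_pos: [0.49, -0.0271, 0.0073]
tcp_rot: [[-0.128, -0.992, -0.001], [-0.992, 0.128, -0.004], [0.004, 0.0, -1.0]]
wrist_force: [4.6, -11.2, -2.0]
width: 0.542
```

```bash
python3 -c "
from d import *
im=snap('wrist','w19.png')[:,:,::-1];st()
cv2.imwrite('pics/w19a.png',cv2.resize(im[190:310,240:400],(800,600),interpolation=cv2.INTER_CUBIC))
"
```

```text
17.2667 pos [ 0.4899 -0.0271  0.0073] F [  4.7 -11.2  -1.7] w 0.55
[[-0.128, -0.992, -0.001], [-0.992, 0.128, -0.004], [0.004, 0.0, -1.0]] [-0.224  0.297 -0.449  0.824 -0.004 -1.666]
```

View pics/w19a.png

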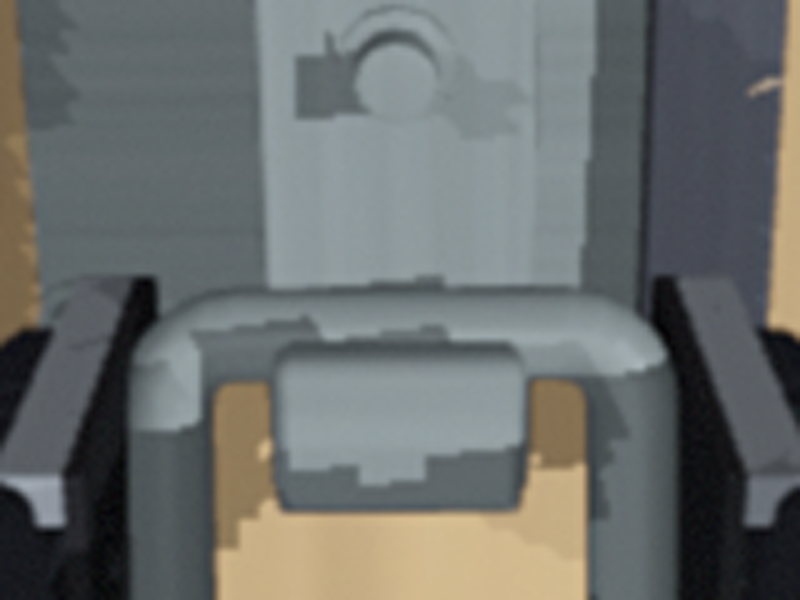

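Emit:
{"method": "send_rows", "body": {
  "targets": "0 0 0 -0.7 0 0 1;0 0 0 -1.4 0 0 1;0 0 0 -1.4 0 0 1"
}}

```text
clock: 17.52
ee_pos: [0.49, -0.0269, 0.0073]
tcp_rot: [[-0.129, -0.992, -0.001], [-0.992, 0.129, -0.006], [0.007, 0.0, -1.0]]
wrist_force: [3.2, -18.8, -1.5]
width: 0.542
```

Emit:
{"method": "send_rows", "body": {
  "targets": "0 0 0 0.7 0 0.8 1;0 0 0 0.7 0 0.8 1;0 0 0 0.7 0 0.8 1;0 0 0 0.7 0 0.8 0.1;0 0 0 0.7 0 0.8 -0.6;0 0 0 0.7 0 0.8 -1;0 0 0 0.7 0 0.8 -1;0 0 0 0.7 0 -10 -1;0 0 0 0.7 0 -25 -1;0 0 0 0.7 0 -45 -1;0 0 0 0.7 0 -70 -1;0 0 0 10 0 -100 -1;0 0 0 30 0 -130 -1;0 0 0 50 0 -150 -1;0 0 0 50 0 -150 -1"
}}

```text
clock: 18.77
ee_pos: [0.485, -0.0757, 0.1614]
tcp_rot: [[-0.128, -0.992, 0.005], [-0.992, 0.128, -0.002], [0.002, -0.005, -1.0]]
wrist_force: [-0.1, 0.2, 0.1]
width: 0.999
```

```bash
python3 -c "
from d import *
s=st(); im=snap('wrist','w20.png')[:,:,::-1]
cv2.imwrite('pics/w20a.png',cv2.resize(im[190:400,240:400],(533,700),interpolation=cv2.INTER_CUBIC)[:600])
im=snap('side','s20.png')[:,:,::-1];cv2.imwrite('pics/s20b.png',cv2.resize(im[130:250,275:395],(600,600),interpolation=cv2.INTER_CUBIC))
im=snap('scene','c20.png')[:,:,::-1];cv2.imwrite('pics/c20b.png',cv2.resize(im[150:250,260:380],(720,600),interpolation=cv2.INTER_CUBIC))
print(J(s['ee_pos']))
"
```

```text
18.7667 pos [ 0.485  -0.0757  0.1614] F [-0.1  0.2  0.1] w 0.999
[[-0.128, -0.992, 0.005], [-0.992, 0.128, -0.002], [0.002, -0.005, -1.0]] [-3.260e-01  1.680e-01 -1.900e-01  1.207e+00 -1.000e-03 -1.768e+00]
[  -2.4 -123.8  161.4]
```

View pics/w20.png

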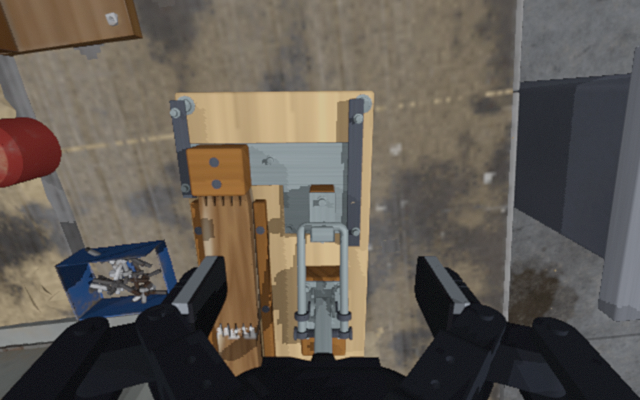

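View pics/s20b.png

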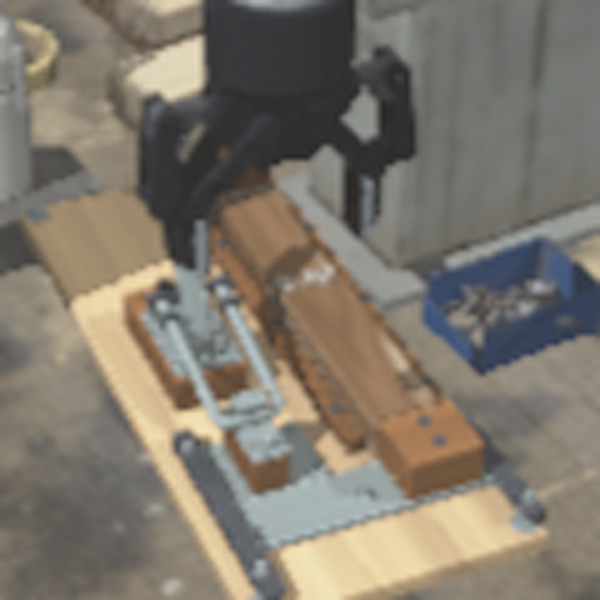

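View pics/c20b.png

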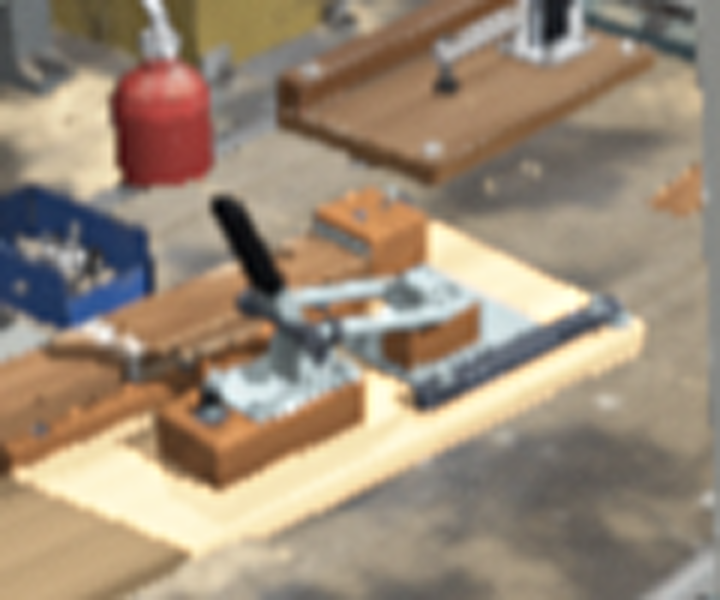

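```bash
cat >> d.py <<'E'
def onplane(cam,px,x=-2.9e-3):
    o,d=ray(cam,px); t=((hinge+ex*x-o)@ex)/(d@ex); return J(o+d*t)
E
python3 -c "
from d import *
print('tip scene',onplane('scene',(260+225/6,150+203/6)))
print('grip low end scene',onplane('scene',(260+265/6,150+290/6)))
h=hinge+ey*-.0015+ex*-.0029
for th in (1.3,1.2,1.1,1.0): P=h+ey*.11*np.cos(th)+np.array([0,0,.11*np.sin(th)]); p=proj('scene',P)[0]; print(th,(p-[260,150])*6)
print('shoe/keeper', J(onz('wrist',(322,228),.071)),J(onz('wrist',(322,241),.071)))
"
```

```text
tip scene [ -2.9  44.6 156.3]
grip low end scene [ -2.9  20.6 100.2]
1.3 [251.13351522 170.65044997]
1.2 [234.59883015 183.67677512]
1.1 [218.64909788 198.45929201]
1.0 [203.47534047 214.84009384]
shoe/keeper [ -5.2 -87.5  71. ] [ -5.2 -75.1  71. ]
```

Emit:
{"method": "send_rows", "body": {
  "targets": "0 0 0 -35 0 0 1;0 0 0 -70 1 0 1;0 0 0 -105 1 10 1;0 0 0 -126 1 20 1;0 0 0 -128 1 32 1;0 0 0 -130 1 42 1;0 0 0 -131 1 46 1;0 0 0 -131 1 46 1;0 0 0 -131 1 46 1"
}}

```text
clock: 19.67
ee_pos: [0.4991, 0.0564, 0.1115]
tcp_rot: [[-0.127, -0.992, -0.001], [-0.992, 0.127, 0.0], [0.0, 0.001, -1.0]]
wrist_force: [-0.3, -0.1, -0.2]
width: 0.001
```

```bash
python3 -c "
from d import *
s=st(); print(J(s['ee_pos']))
im=snap('wrist','w21.png')
im=snap('side','s21.png')[:,:,::-1];cv2.imwrite('pics/s21b.png',cv2.resize(im[100:240,275:395],(514,600),interpolation=cv2.INTER_CUBIC))
im=snap('scene','c21.png')[:,:,::-1];cv2.imwrite('pics/c21b.png',cv2.resize(im[120:240,240:380],(700,600),interpolation=cv2.INTER_CUBIC))
"
```

```text
19.6667 pos [0.4991 0.0564 0.1115] F [-0.3 -0.1 -0.2] w 0.001
[[-0.127, -0.992, -0.001], [-0.992, 0.127, 0.0], [0.0, 0.001, -1.0]] [-0.055  0.221 -0.254  1.097 -0.    -1.498]
[ -4.8   9.1 111.5]
```

View pics/s21b.png

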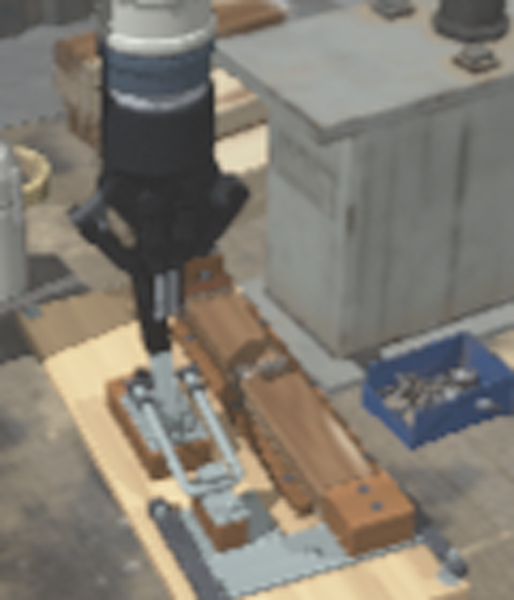

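View pics/c21b.png

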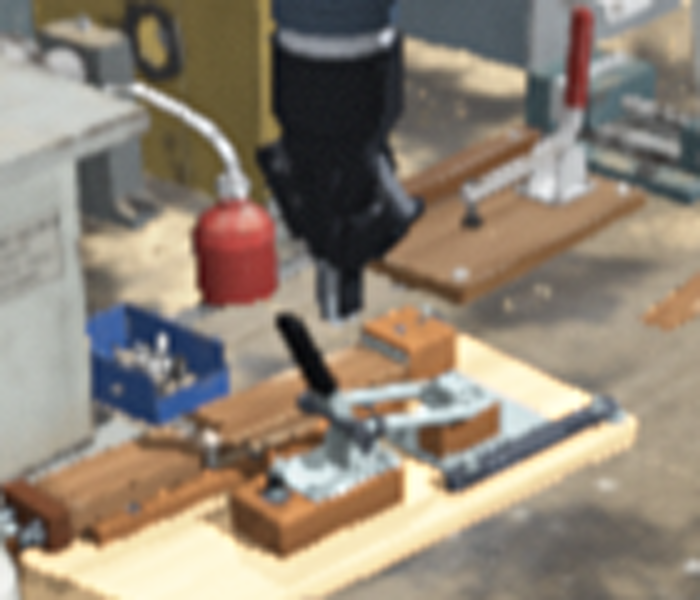

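View pics/w21.png

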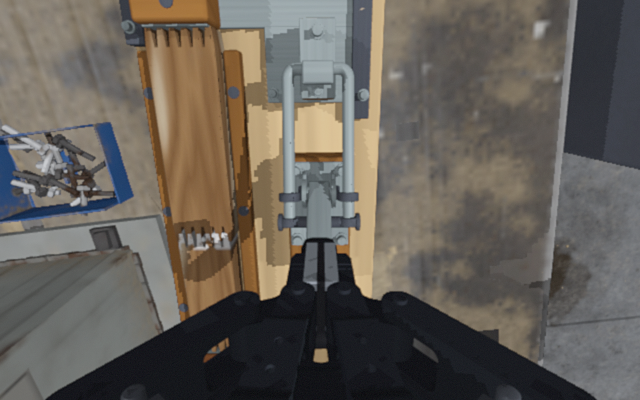

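```bash
python3 -c "
from d import *
print(onplane('scene',(240+340/5,120+320/5)),onplane('scene',(240+322/5,120+314/5)),onplane('scene',(240+282/5,120+318/5)))
for d in (0,.035,.04,.045):
  P=np.array(ctrl.sense()['ee_pos'])+ey*.011+[0,0,d]; print(d,(proj('scene',P)[0]-[240,120])*5)
"
```

```text
[ -2.9   4.9 142.3] [ -2.9  18.6 150.8] [ -2.9  48.6 158.4]
0 [322.87460352 374.07716995]
0.035 [321.94762593 320.91658365]
0.04 [321.81336642 313.21702947]
0.045 [321.67864122 305.49076866]
```

Emit:
{"method": "send_rows", "body": {
  "targets": "0 0 0 -6 -2 0 1;0 0 0 -10 -2 0 1;0 0 0 -13 -2 0 1;0 0 0 -15.3 -2 0.6 1;0 0 0 -19.5 -2 2.7 1;0 0 0 -23.8 -2 4.8 1;0 0 0 -23.8 -2 4.8 1"
}}

```text
clock: 20.4
ee_pos: [0.5046, 0.0806, 0.1069]
tcp_rot: [[-0.126, -0.992, 0.0], [-0.992, 0.126, -0.0], [0.0, -0.0, -1.0]]
wrist_force: [-0.6, -1.0, 3.1]
width: -0.0
```

```bash
python3 -c "
from d import *
s=st(); print(J(s['ee_pos']))
"
```

```text
20.4 pos [0.5046 0.0806 0.1069] F [-0.6 -1.   3.1] w -0.0
[[-0.126, -0.992, 0.0], [-0.992, 0.126, -0.0], [0.0, -0.0, -1.0]] [-0.006  0.237 -0.245  1.089 -0.    -1.45 ]
[ -2.5  33.8 106.9]
```

Emit:
{"method": "send_rows", "body": {
  "targets": "0 0 0 -4.2 0 2.4 1;0 0 0 -8.2 0 4.9 1;0 0 0 -12.1 0 7.7 1;0 0 0 -15.8 0 10.7 1;0 0 0 -19.4 0 13.8 1;0 0 0 -22.8 0 17.1 1;0 0 0 -22.8 0 17.1 1"
}}

```text
clock: 20.98
ee_pos: [0.5073, 0.103, 0.0895]
tcp_rot: [[-0.126, -0.992, -0.0], [-0.992, 0.126, -0.0], [0.0, 0.0, -1.0]]
wrist_force: [-1.2, -2.0, 2.3]
width: -0.003
```

```bash
python3 -c "
from d import *
s=st(); print(J(s['ee_pos']))
im=snap('scene','c22.png')[:,:,::-1];cv2.imwrite('pics/c22b.png',cv2.resize(im[120:240,240:380],(700,600),interpolation=cv2.INTER_CUBIC))
"
```

```text
20.9833 pos [0.5073 0.103  0.0895] F [-1.2 -2.   2.3] w -0.003
[[-0.126, -0.992, -0.0], [-0.992, 0.126, -0.0], [0.0, 0.0, -1.0]] [ 0.038  0.261 -0.26   1.051 -0.    -1.406]
[-2.5 56.3 89.5]
```

View pics/c22b.png

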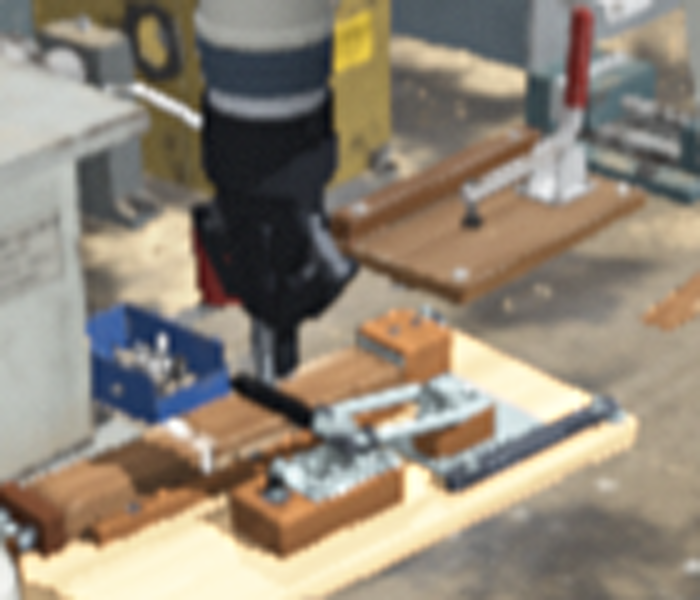

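Emit:
{"method": "send_rows", "body": {
  "targets": "0 0 0 -3.2 0 3.5 1;0 0 0 -6.2 0 7.2 1;0 0 0 -9.1 0 11 1;0 0 0 -11.8 0 15 1;0 0 0 -11.8 0 15 1"
}}

```text
clock: 21.45
ee_pos: [0.5086, 0.1146, 0.0742]
tcp_rot: [[-0.127, -0.992, -0.001], [-0.992, 0.127, -0.0], [0.0, 0.001, -1.0]]
wrist_force: [-0.6, -1.9, 0.7]
width: 0.001
```

```bash
python3 -c "
from d import *
s=st(); print(J(s['ee_pos']))
im=snap('scene','c23.png')[:,:,::-1];cv2.imwrite('pics/c23b.png',cv2.resize(im[150:240,250:360],(733,600),interpolation=cv2.INTER_CUBIC))
im=snap('side','s23.png')[:,:,::-1];cv2.imwrite('pics/s23b.png',cv2.resize(im[140:250,275:385],(600,600),interpolation=cv2.INTER_CUBIC))
im=snap('wrist','w23.png')[:,:,::-1]
"
```

```text
21.45 pos [0.5086 0.1146 0.0742] F [-0.6 -1.9  0.7] w 0.001
[[-0.127, -0.992, -0.001], [-0.992, 0.127, -0.0], [0.0, 0.001, -1.0]] [ 0.061  0.279 -0.277  1.016  0.    -1.383]
[-2.7 68.  74.2]
```

View pics/c23b.png

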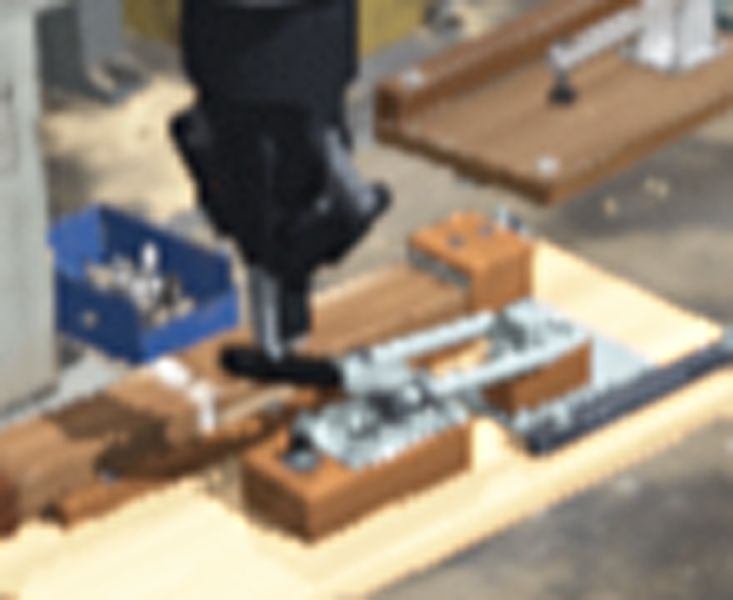

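View pics/s23b.png

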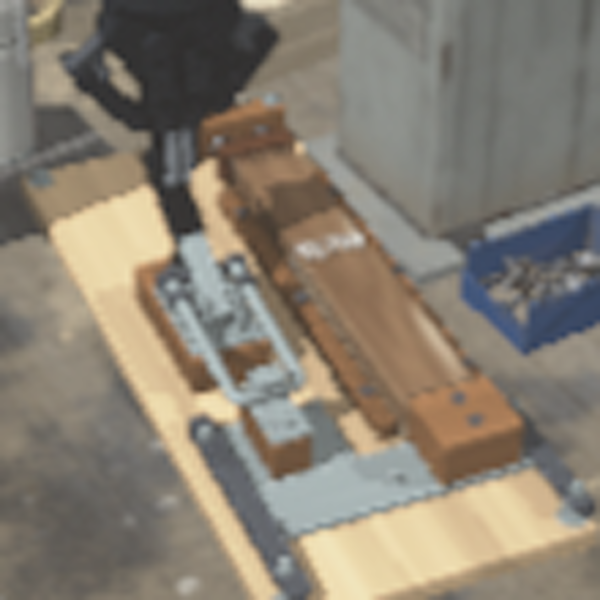

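View pics/w23.png

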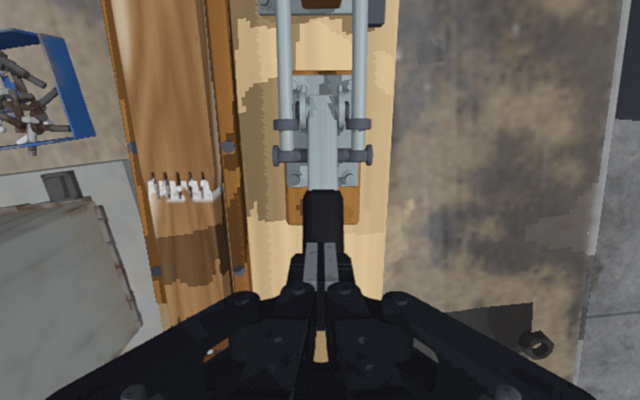

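```bash
python3 -c "
import cv2,numpy as np
a=cv2.imread('pics/s20.png')[190:245,315:390];b=cv2.imread('pics/s23.png')[190:245,315:390]
r=lambda m:cv2.resize(m,(750,550),interpolation=cv2.INTER_CUBIC)
c=np.vstack([cv2.resize(a,(400,293),interpolation=cv2.INTER_CUBIC),cv2.resize(b,(400,293),interpolation=cv2.INTER_CUBIC)]);cv2.imwrite('pics/cmp.png',c)
# template shift of shoe between s7,s20,s23
g=lambda n:cv2.cvtColor(cv2.imread('pics/'+n),cv2.COLOR_BGR2GRAY)
for A in('s7.png','s20.png'):
  t=cv2.resize(g(A)[208:242,345:380],None,fx=8,fy=8,interpolation=cv2.INTER_CUBIC)
  for B in ('s7.png','s20.png','s23.png'):
    S=cv2.resize(g(B)[200:250,335:390],None,fx=8,fy=8,interpolation=cv2.INTER_CUBIC)
    m=cv2.matchTemplate(S,t,cv2.TM_CCOEFF_NORMED);_,v,_,l=cv2.minMaxLoc(m);print(A,B,round(v,3),l[0]/8-10,l[1]/8-8)
"
python3 - <<'E'
import sys;sys.path.insert(0,'.')
import os;os.chdir('.')
from h import *
P=np.array([.575,-.12,.056]);print(proj('side',[P,P+[.00125,.0099,0]]))
E
```

```text
s7.png s7.png 1.0 0.0 0.0
s7.png s20.png 0.984 0.0 0.0
s7.png s23.png 0.97 -0.75 -0.875
s20.png s7.png 0.984 0.0 0.0
s20.png s20.png 1.0 0.0 0.0
s20.png s23.png 0.983 -0.75 -0.875
[[365.07710919 220.72314193]
 [363.50985471 218.61526144]]
```

View pics/cmp.png

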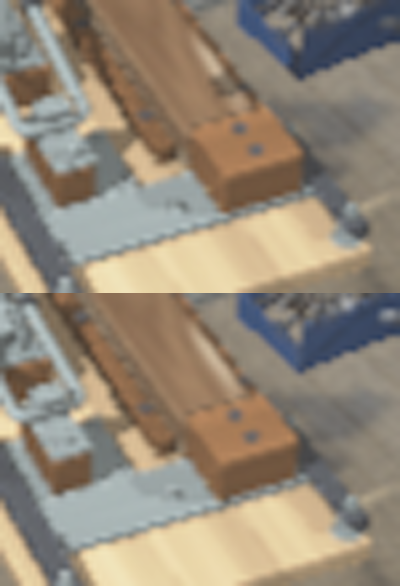

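Emit:
{"method": "send_rows", "body": {
  "targets": "0 0 0 -2.5 0 4 1;0 0 0 -4.8 0 8.2 1;0 0 0 -6.9 0 12.5 1;0 0 0 -8.7 0 16.8 1;0 0 0 -8.7 0 16.8 1"
}}

```text
clock: 22.02
ee_pos: [0.5097, 0.1236, 0.057]
tcp_rot: [[-0.126, -0.992, -0.001], [-0.992, 0.126, 0.001], [-0.0, 0.001, -1.0]]
wrist_force: [0.3, 0.5, 0.1]
width: 0.003
```

Emit:
{"method": "send_rows", "body": {
  "targets": "0 0 0 -0.8 0 2.3 1;0 0 0 -1.6 0 4.5 1;0 0 0 -2.3 0 6.8 1;0 0 0 -2.3 0 6.8 1"
}}

```text
clock: 22.35
ee_pos: [0.5101, 0.1255, 0.0508]
tcp_rot: [[-0.127, -0.992, -0.0], [-0.992, 0.127, 0.0], [-0.0, 0.0, -1.0]]
wrist_force: [-0.3, 0.7, -0.1]
width: 0.001
```

```bash
python3 -c "
from d import *
s=st(); print(J(s['ee_pos']))
im=snap('scene','c24.png')[:,:,::-1];cv2.imwrite('pics/c24b.png',cv2.resize(im[150:240,250:360],(733,600),interpolation=cv2.INTER_CUBIC))
im=snap('wrist','w24.png')[:,:,::-1]
"
```

```text
22.35 pos [0.5101 0.1255 0.0508] F [-0.3  0.7 -0.1] w 0.001
[[-0.127, -0.992, -0.0], [-0.992, 0.127, 0.0], [-0.0, 0.0, -1.0]] [ 0.081  0.305 -0.305  0.961  0.    -1.363]
[-2.6 79.  50.8]
```

View pics/c24b.png

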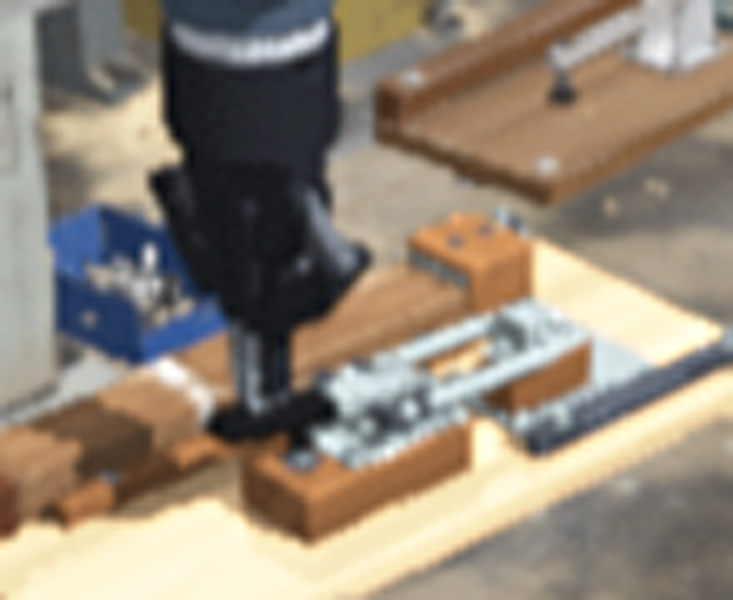

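View pics/w24.png

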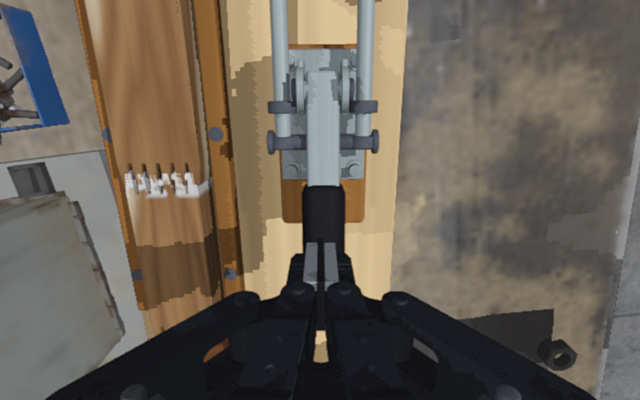

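Emit:
{"method": "send_rows", "body": {
  "targets": "0 0 0 -0.5 0 2 1;0 0 0 -1 0 4 1;0 0 0 -1.4 0 6 1;0 0 0 -1.8 0 8 1"
}}

```text
clock: 22.78
ee_pos: [0.5104, 0.1271, 0.043]
tcp_rot: [[-0.127, -0.992, 0.0], [-0.992, 0.127, 0.0], [-0.0, 0.0, -1.0]]
wrist_force: [0.8, 0.4, -0.3]
width: -0.003
```

Emit:
{"method": "send_rows", "body": {
  "targets": "0 0 0 -0.3 0 1.5 1;0 0 0 -0.5 0 3 1;0 0 0 -0.7 0 4 1"
}}

```text
clock: 23.03
ee_pos: [0.5105, 0.1277, 0.0391]
tcp_rot: [[-0.127, -0.992, -0.0], [-0.992, 0.127, -0.0], [0.0, 0.0, -1.0]]
wrist_force: [-0.7, -0.4, 1.9]
width: 0.002
```

Emit:
{"method": "send_rows", "body": {
  "targets": "0 0 0 -0.2 0 1 1;0 0 0 -0.3 0 2 1;0 0 0 -0.3 0 2 1"
}}

```text
clock: 23.28
ee_pos: [0.5105, 0.1279, 0.0378]
tcp_rot: [[-0.127, -0.992, 0.0], [-0.992, 0.127, -0.0], [0.0, -0.0, -1.0]]
wrist_force: [-2.0, -1.1, 6.3]
width: 0.003
```

Emit:
{"method": "send_rows", "body": {
  "targets": "0 0 0 0 0 0.7 1;0 0 0 0 0 1.4 1;0 0 0 0 0 1.4 1"
}}

```text
clock: 23.53
ee_pos: [0.5106, 0.128, 0.037]
tcp_rot: [[-0.127, -0.992, 0.001], [-0.992, 0.127, -0.0], [-0.0, -0.001, -1.0]]
wrist_force: [-4.9, -1.1, 13.3]
width: 0.001
```

Emit:
{"method": "send_rows", "body": {
  "targets": "0 0 0 0 0 0.4 1;0 0 0 0 0 0.5 1;0 0 0 0 0 0.5 1"
}}

```text
clock: 23.78
ee_pos: [0.5106, 0.128, 0.0368]
tcp_rot: [[-0.127, -0.992, 0.001], [-0.992, 0.127, -0.0], [-0.0, -0.001, -1.0]]
wrist_force: [-6.3, -2.5, 17.0]
width: -0.002
```

```bash
python3 -c "
from d import *
s=st(); print(J(s['ee_pos']))
im=snap('scene','c25.png')[:,:,::-1];cv2.imwrite('pics/c25b.png',cv2.resize(im[150:240,250:360],(733,600),interpolation=cv2.INTER_CUBIC))
"
```

```text
23.7833 pos [0.5106 0.128  0.0368] F [-6.3 -2.5 17. ] w -0.002
[[-0.127, -0.992, 0.001], [-0.992, 0.127, -0.0], [-0.0, -0.001, -1.0]] [ 0.086  0.318 -0.326  0.925 -0.    -1.357]
[-2.3 81.6 36.8]
```

View pics/c25b.png

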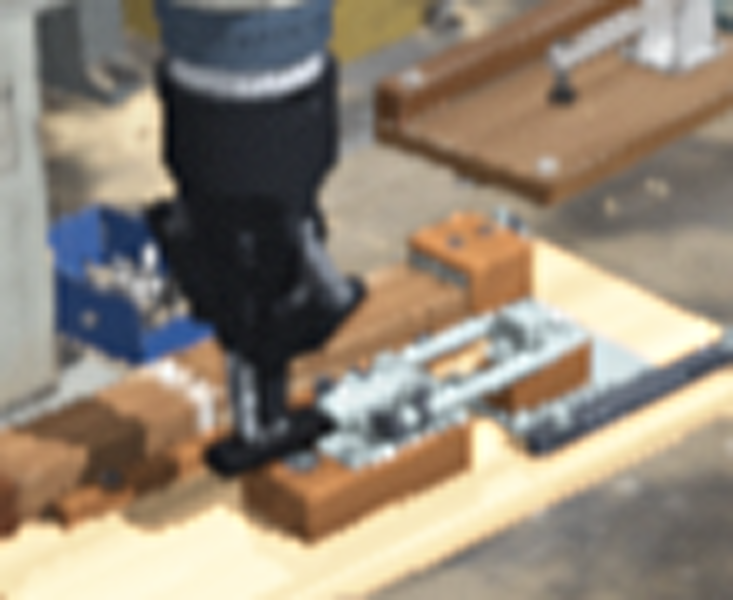

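Emit:
{"method": "send_rows", "body": {
  "targets": "0 0 0 0 0 0 1;0 0 0 0 0 -2 1;0 0 0 0 0 -8 1;0 0 0 0 0 -25 1;0 0 0 0 0 -60 1;0 0 0 0 0 -100 1;0 0 0 80 0 -140 1;0 0 0 110 0 -150 1;0 0 0 150 0 -150 1;0 0 0 170 0 -150 1;0 0 0 170 0 -150 1"
}}

```text
clock: 24.75
ee_pos: [0.4889, -0.0446, 0.1867]
tcp_rot: [[-0.129, -0.992, 0.002], [-0.992, 0.129, -0.002], [0.001, -0.002, -1.0]]
wrist_force: [-0.4, -0.0, -0.4]
width: 0.003
```

```bash
python3 -c "
from d import *
s=st(); print(J(s['ee_pos']))
im=snap('scene','c26.png')[:,:,::-1];cv2.imwrite('pics/c26b.png',cv2.resize(im[150:240,250:360],(733,600),interpolation=cv2.INTER_CUBIC))
im=snap('wrist','w26.png')[:,:,::-1]
im=snap('side','s26.png')[:,:,::-1];cv2.imwrite('pics/s26b.png',cv2.resize(im[140:250,275:385],(600,600),interpolation=cv2.INTER_CUBIC))
g=lambda n:cv2.cvtColor(cv2.imread('pics/'+n),cv2.COLOR_BGR2GRAY)
t=cv2.resize(g('s20.png')[208:242,345:380],None,fx=8,fy=8,interpolation=cv2.INTER_CUBIC)
S=cv2.resize(g('s26.png')[200:250,335:390],None,fx=8,fy=8,interpolation=cv2.INTER_CUBIC)
m=cv2.matchTemplate(S,t,cv2.TM_CCOEFF_NORMED);_,v,_,l=cv2.minMaxLoc(m);print(v,l[0]/8-10,l[1]/8-8)
"
```

```text
24.75 pos [ 0.4889 -0.0446  0.1867] F [-0.4 -0.  -0.4] w 0.003
[[-0.129, -0.992, 0.002], [-0.992, 0.129, -0.002], [0.001, -0.002, -1.0]] [-2.610e-01  1.600e-01 -1.350e-01  1.274e+00 -1.000e-03 -1.703e+00]
[ -2.4 -92.4 186.7]
0.9789458513259888 -0.875 -1.0
```

View pics/c26b.png

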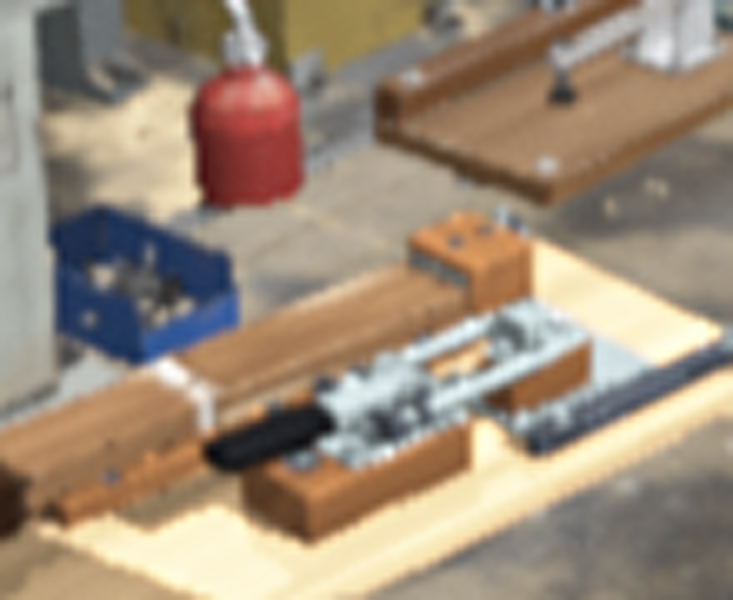

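View pics/w26.png

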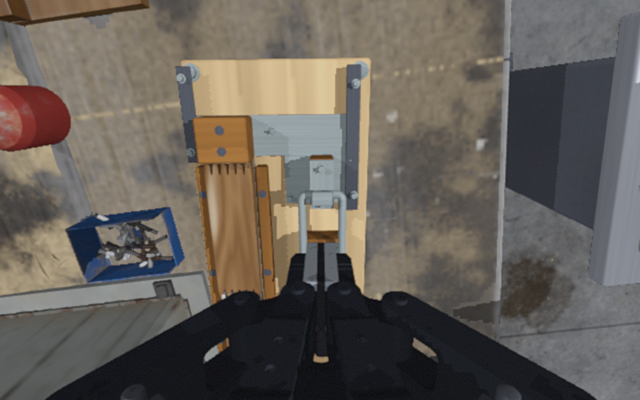

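View pics/s26b.png

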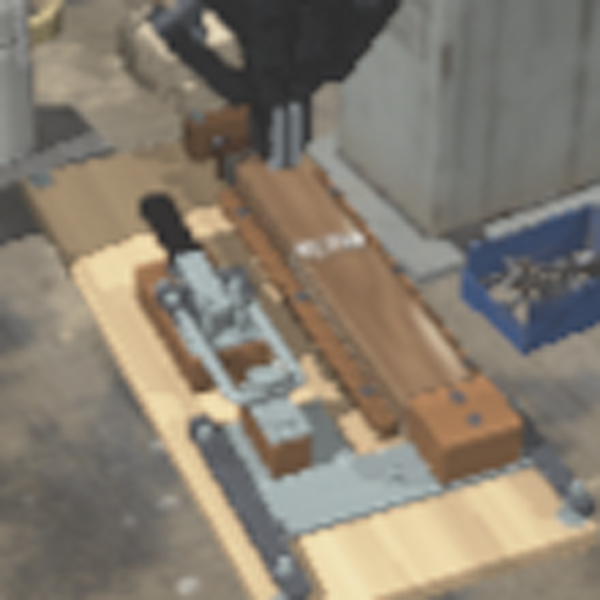

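```bash
python3 -c "
from d import *
a=onplane('scene',(250+212/6.667,150+450/6.667));b=onplane('scene',(250+325/6.667,150+415/6.667));print(a,b,np.arctan2(a[2]-b[2],a[1]-b[1]))
st(); ctrl.sign_off()
"
```

```text
[ -2.9 105.9  68.8] [-2.9 42.5 61.3] 0.11774930084821535
24.9 pos [ 0.489  -0.0414  0.1856] F [ 0.9  0.9 -0.4] w 0.0
[[-0.129, -0.992, 0.0], [-0.992, 0.129, 0.0], [-0.0, -0.0, -1.0]] [-0.256  0.161 -0.136  1.273  0.    -1.697]
the job is handed in; nothing more can be done
```

The board is clamped and the job is handed in at 24.9 s, but one last check came out slightly over its limit. `sign_off` gives no verdict, so the result is not confirmed.

- **Carriage:** I pushed it up by feel until the board met the sprung stop. I went further than intended here, and the reading peaked at about 24 N before I eased off to 11–14 N. That is under the 25 N limit but above the roughly 20 N you asked for. The pictures then showed shoe, board and stop all touching.
- **Latch:** I lowered the loop's bar behind the keeper, felt it rest on the plate, and drew it in under the lip until it met the wall (about 19 N at the wrist). I then pressed the lever down through dead centre onto its bolt with about 17–18 N.
- **Last checks:** With the robot clear and its wrist force near zero, the lever stayed down, the bar was in the keeper, and the shoe was against the board. The carriage had moved about 5 mm further during closing.

**Checks that disagreed or stay uncertain:**
- **Lever angle:** A coarse reading from the scene picture gave 0.118 rad, just over the 0.11 limit, from only a few pixels. The bolt's stated range ends at 0.08, and I felt the bolt firmly, so I took the lever as home. I did not resolve the difference before handing in.
- **Carriage travel:** I could not measure it directly. An early estimate put it near 0.020–0.022 m at first contact, below the 0.027 m needed. A better one from the keeper's position gave about 0.030–0.032 m.
- **Finger length:** The fingertips, when shut, ended about 39 mm short of the reported TCP. My first pass therefore went over the top of the shoe without contact. I corrected for it afterwards.

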